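# Put the coloured glass of a sale lot back in its right places and close the box

## Robot

A 7-joint arm with a two-finger parallel gripper is mounted at the origin on the work surface. World frame = base frame: x ahead of the robot, y to its left, z up, the work surface at z = 0. Lengths are in m, angles in rad, forces in N, time in s.
With the tool pointing down it reaches from about 0.425 to 0.925 m from the base axis. Payload 6.8 kg.
Tool frame: the origin (TCP) lies at the very end of the fingers, on their centre line; the grasp point (between the pads) lies 19 mm behind it; z points along the fingers, y is the direction in which the jaws open and shut (so a half turn about z gives the same grasp; the last joint's range is limited). The gripper opens to 85 mm and grips with 20 to 120 N. Pads are 22 mm wide; open, the fingers measure 114 mm over their backs; the gripper's body (76 mm by 85 mm) begins 54 mm behind the grasp point. The pads swing forward as they close: fully open they stand 13 mm farther back than shut.
Start: joints at [-1.208, 0.477, 0.022, 1.555, -0.011, 1.109, -0.083], TCP at [0.306, 0.602, 0.231] pointing down, gripper open.
Joint ranges: [-2.96, 2.96], [-0.34, 2.1], [-1.41, 1.46], [0.24, 2.44], [-1.37, 4.51], [0.17, 1.92], [-2.96, 2.96]. Speed limits (rad/s): [2.39, 2.39, 3.14, 3.14, 3.14, 3.14, 3.14].

## Interface

Orientations are given as a rotation vector (axis times angle).
In Python, from bench import monitor, viewer, job gives the robot as it stands. The module is installed in compiled form; this text tells all that it offers.
- The arm moves only by the tool drive_tool, never from a script. Its argument "commands" is a list of rows, each an object with "linear": the shift along the tool's x, y, z in m, a list of three; "dr": the turn, a rotation vector about the tool's x, y, z in degrees, a list of three; "jaw": the closure, from 0 (fully open) to 1 (shut). A call has 1 to 8 rows; each row shifts and turns the pose as measured when the row begins, along the tool's axes as they then stand; what a row does not reach is not made up. A row lasts 1/8 s, in which the tool goes at most 62.5 mm and 10.7 degrees, less where a joint would pass 70% of its speed; a pose out of reach is approached as far as the arm can. A call is refused whole if a number of a shift passes 0.0625 or a number of a turn 10.7, either way. A call with a gripper value outside its range is refused whole. The fingers move at their own pace and stop on an object; "force" is the grip in N (left out, the last holds). Time passes only in rows, so rows that do not move let the fingers close. It gives the time, the measured TCP pose, the force and the opening at its end, in the units of the state.
- monitor.get_obs(): the state, without advancing time (a new reading comes with each control period).
- viewer.grab_frame(name): name is "scene" or "side" or "wrist"; returns the picture (384x512x3 uint8, red, green, blue); there is no depth.
- viewer.calibration(name): a dict with "K" (3x3 intrinsics, pixels), "R" (3x3) and "t" (3): a world point X has camera coordinates R X + t. Camera axes: x right, y down, z forward; pixel columns grow to the right and rows downward; lengths in m; the calibration is good to about 2 mm. A picture is of the moment at which its call begins: read the wrist's pose just before it. calibration takes no time and is no camera call; for the wrist camera it gives the pose at the moment of the call.
- job.hand_in(): hands the job in, once; it reports no verdict.
The state is a dict: "clock": time; "joints": joint angles; "qvel": joint speeds; "tau": joint torques, N m; "tcp_pos": TCP position; "orientation": TCP orientation; "contact_force": force on the tool from outside, world axes, zero at the start; "moment": the same for the moment, N m; "grip_width": finger opening in m.
Only numpy, scipy, OpenCV 4.12 (cv2) and the standard library are available. Lean on these libraries where they do the work, as an engineer would, in place of code of your own. Each camera call takes 0.05 s, during which the arm holds its last target.

## Task

The three coloured glasses of this lot each stand in the wrong place: stand the short blue tumbler in the middle of the blue-lined box, the green goblet in the middle of the charcoal tray and the amber vase in the middle of the round wooden stand; each place holds only one glass, so park one of them on the empty cork mat on the way. Then close the box with its navy lid, seated flat and square on the rim. Handle the glass gently, always upright and set down rather than dropped, leave the clear decanter and the little pink dish where they are, and let go of everything at the end.

Things in the scene. Friction and masses are not known exactly. Their poses are not given: they have to be found in the camera images.
- tumbler_mid (a point): Short cobalt-blue glass tumbler, upright open cylinder 46 mm in diameter, 52 mm tall, about 0.14 kg. The point is at its centre, 26 mm above its foot; z is up its axis. At the start it stands on the charcoal tray. Grip it round the outside.
- goblet_mid (a point): Green glass goblet, 100 mm tall, 0.16 kg: foot 54 mm across, 12 mm stem, bowl from 30 mm up, widening to 48 mm diameter at 44 mm and straight from there to the rim. The point is on its axis half-way up, 50 mm above its underside; z up. Grip the straight part of the bowl (best about 28 mm above this point, 22 mm below the rim). At the start it stands on the round wooden stand.
- vase_mid (a point): Amber glass vase, a slim straight open cylinder 46 mm in diameter, 110 mm tall, about 0.22 kg. The point is at its centre, 55 mm above its foot; z up. At the start it stands in the blue-lined box and sticks out 44 mm above the rim, so the lid cannot go on. Best gripped some 20 to 25 mm below its rim.
- lid_grip (a point): Loose navy lid: plate 110 (x) by 154 (y) by 6 mm, below it a pale-blue pad 80 by 124 by 6 mm that drops into the box with 8 mm play; wooden bar handle on top, 50 mm along x, 16 mm wide, 28 mm high. The point is in the handle on the lid's centre: 30 mm above the pad's underside, 10 mm below the handle's top; 96 mm above the box's underside when seated. Starts flat on the table. 0.2 kg.
- box: Navy box lined light blue, fixed, open on top, 106 (x) by 150 (y) by 72 mm high, walls 5 mm, inner floor 6 mm above its underside; dark disc in the middle of the floor. Only 60 mm of height is free under the lid's pad. Origin: centre of its underside, on the table; x across the short side, y along the long side (most finger room along y), z up. Place of the blue tumbler.
- tray: Low charcoal tray with grey lining and a pale disc in the middle, fixed, 130 by 130 mm, rim 18 mm high, walls 6 mm, inner floor 6 mm above its underside. Origin: centre of its underside, on the table; z up. Place of the green goblet.
- stand: Round dark-wood display stand with a tan top, fixed, 110 mm in diameter at the foot, its flat top 96 mm in diameter and 30 mm above its underside. Origin: centre of its underside, on the table; z up. Place of the amber vase.
- mat: Empty square cork mat, fixed, 110 by 110 mm, 3 mm thick, flat on the table: the spare spot, empty at the start. Origin: centre of its underside; z up.
- decanter_mid (a point): Clear squat glass decanter with a ball stopper, loose, 104 mm in diameter, 140 mm tall, 0.7 kg; the point is on its axis half-way up, 70 mm above the table. A bystander: not to be moved.
- dish_mid (a point): Little pink glass dish, loose, 50 mm in diameter, 22 mm tall, 0.25 kg; the point is at its centre, 11 mm above the table. A bystander among the places: not to be moved. Between the places on the other side (y about -0.13) stands a folded blank card 36 mm tall.
Things that resemble listed ones, but are neither listed nor needed, are in the scene too. What is shaped like the part that bears vase_mid but grey or purple is not meant.

How it is judged:
By the outcome, as a careful person would: the job done as asked, in the order asked, and still so for the second after the job is handed in, with the robot touching nothing.
It also fails if it takes over 136 s, if anything falls off the work surface, if the arm or the gripper's body presses on something with over 40 N, if the wrist force passes 120 N, or if a joint passes its speed limit or range.

## Working session

There is one attempt and no reset: what is moved stays moved. The work goes in short steps, Python scripts to look and compute and a tool call to move; the robot and the scene stay as the last step left them, time stands still between calls to the robot, and variables do not carry over. Pictures are saved under pics/ and viewed, and the job is handed in when it is done.

Besides the shell and the picture viewer there is one more tool, called in YAML: its name, and indented under it one key for each argument. drive_tool: Moves the arm, as the interface text tells. Its arguments: {"type":"object","properties":{"commands":{"type":"array"},"force":{"type":"number"}},"required":["commands"]}

```bash
mkdir -p pics; python3 - <<'E'
from bench import monitor, viewer
import cv2
print(monitor.get_obs())
for n in ("scene","side","wrist"):
    c=viewer.calibration(n); print(n,c)
    cv2.imwrite(f"pics/{n}0.png",viewer.grab_frame(n)[:,:,::-1])
E
```

```text
{'clock': 0.0, 'joints': array([-1.20808044,  0.47782197,  0.02235025,  1.55645558, -0.01150054,
        1.10930493, -0.08314191]), 'qvel': array([-0.00056732,  0.00020522, -0.00074675, -0.00023283,  0.0004778 ,
        0.00226761,  0.00234267]), 'tau': array([-5.98759616e-04, -5.96449041e+01,  1.60734147e+00, -2.81200916e+01,
        1.23340517e-02,  9.28666763e-03,  1.86322062e-06]), 'tcp_pos': array([0.30593752, 0.60101638, 0.23030952]), 'orientation': array([-7.32721167e-01, -3.05464797e+00,  2.88726426e-03]), 'contact_force': array([-1.22049316, -0.04130846, -0.52134235]), 'moment': array([-0.00749971, -0.01431754, -0.03433511]), 'grip_width': 0.08526635277413983}
scene {'K': array([[441.47994266,   0.        , 250.52251507],
       [  0.        , 441.47994266, 199.47243833],
       [  0.        ,   0.        ,   1.        ]]), 'R': array([[ 0.00502245,  0.99991514, -0.01202043],
       [ 0.73416525, -0.0118486 , -0.67886743],
       [-0.67895225, -0.00541541, -0.73416246]]), 't': array([-0.0766438 , -0.39468018,  1.67268652])}
side {'K': array([[389.84370901,   0.        , 257.43159496],
       [  0.        , 389.84370901, 192.42288586],
       [  0.        ,   0.        ,   1.        ]]), 'R': array([[-0.99224895, -0.12307873,  0.01713593],
       [-0.0891942 ,  0.60938612, -0.78784069],
       [ 0.08652403, -0.78326253, -0.61564065]]), 't': array([0.58618489, 0.08659781, 0.90351267])}
wrist {'K': array([[324.32729783,   0.        , 249.90626914],
       [  0.        , 324.32729783, 190.03227471],
       [  0.        ,   0.        ,   1.        ]]), 'R': array([[ 0.45378093,  0.89111171, -0.00166894],
       [ 0.86027262, -0.43758674,  0.26162734],
       [ 0.23240888, -0.12015725, -0.96516752]]), 't': array([-0.67298542, -0.03394229,  0.37840191])}
```

View pics/scene0.png

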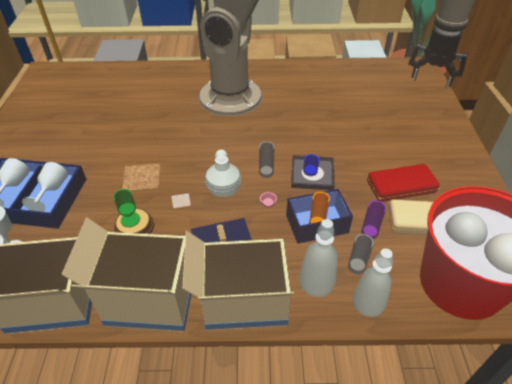

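View pics/side0.png

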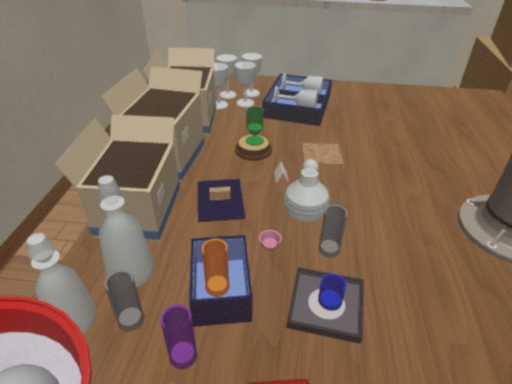

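View pics/wrist0.png

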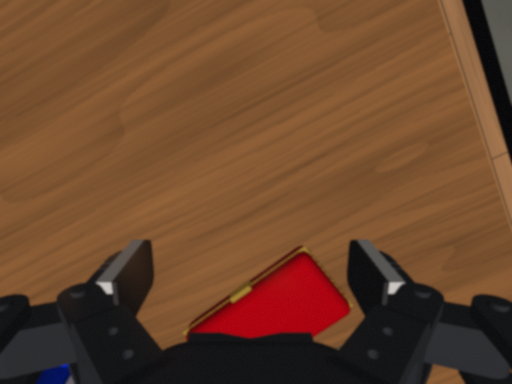

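```bash
cat > h.py <<'E'
import numpy as np, cv2
from bench import monitor, viewer
C={n:viewer.calibration(n) for n in("scene","side")}
def ray(c,u,v):
    d=c["R"].T@np.linalg.inv(c["K"])@np.array([u,v,1.]); return -c["R"].T@c["t"],d
def plane(c,uv,z):
    o,d=ray(c,*uv); return (o+d*(z-o[2])/d[2])
def proj(c,X):
    p=c["K"]@(c["R"]@np.asarray(X,float)+c["t"]); return p[:2]/p[2]
def tri(c1,uv1,c2,uv2):
    A=[];b=[]
    for c,uv in((c1,uv1),(c2,uv2)):
        o,d=ray(c,*uv);d=d/np.linalg.norm(d);P=np.eye(3)-np.outer(d,d);A.append(P);b.append(P@o)
    return np.linalg.lstsq(np.vstack(A),np.hstack(b),rcond=None)[0]
def crop(src,dst,x0,y0,x1,y1,f):
    im=cv2.imread(src)[y0:y1,x0:x1]; cv2.imwrite(dst,cv2.resize(im,None,fx=f,fy=f,interpolation=cv2.INTER_CUBIC))
def blobs(img,lo,hi,amin=40):
    m=cv2.inRange(cv2.cvtColor(img,cv2.COLOR_BGR2HSV),lo,hi)
    n,l,s,c=cv2.connectedComponentsWithStats(m)
    return [(s[i].tolist(),c[i].round(1).tolist()) for i in range(1,n) if s[i][4]>=amin],l
E
python3 - <<'E'
from h import *
crop("pics/scene0.png","pics/sA.png",250,130,450,280,4)
crop("pics/scene0.png","pics/sB.png",90,150,290,300,4)
crop("pics/side0.png","pics/dA.png",150,220,370,380,3)
crop("pics/side0.png","pics/dB.png",180,90,360,225,4)
E
```

```text
(no output)
```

View pics/sA.png

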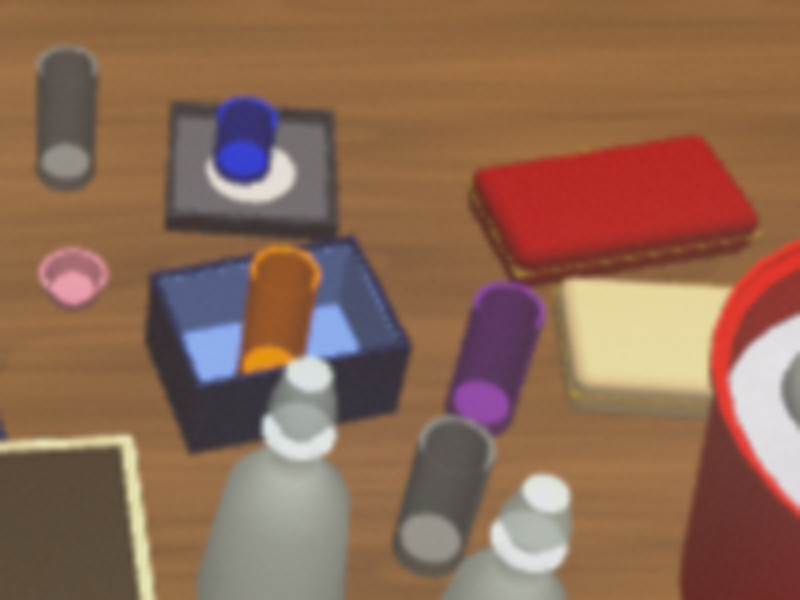

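View pics/sB.png

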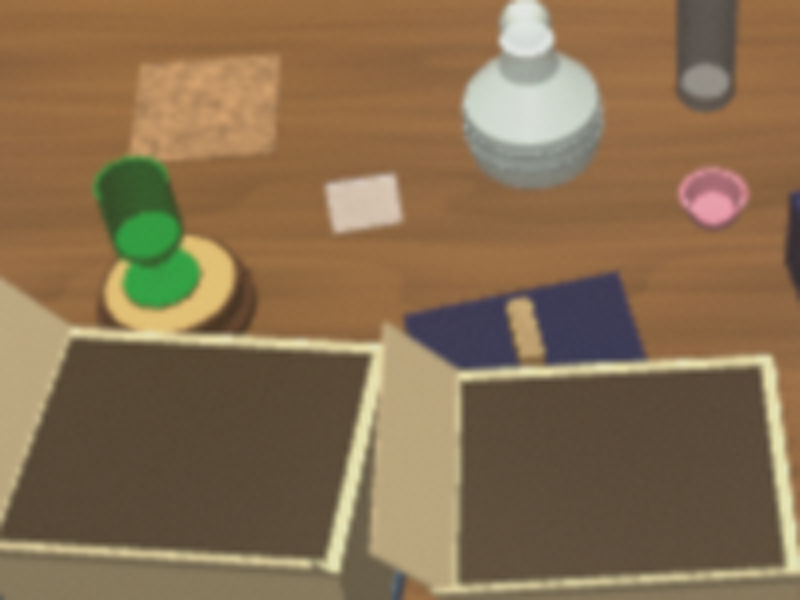

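View pics/dA.png

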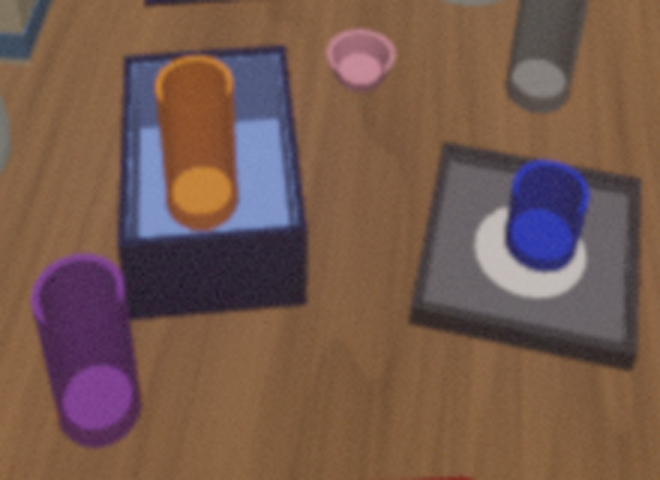

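View pics/dB.png

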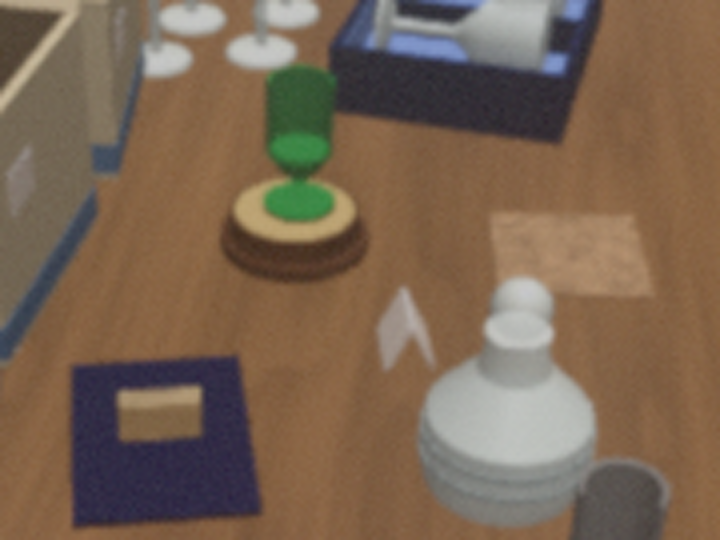

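```bash
cat >> h.py <<'E'
COL={"blue":((112,150,90),(128,255,255)),"amber":((5,180,90),(18,255,255)),"green":((50,120,40),(75,255,255)),"pink":((165,70,120),(180,190,255))}
def rim(name,img,lo,hi,box,R,z):
    """rim centre from the mask's top arc: top row + half minor axis; cols from width near rim"""
    c=C[name]; x0,y0,x1,y1=box
    m=cv2.inRange(cv2.cvtColor(img,cv2.COLOR_BGR2HSV),lo,hi); k=np.zeros_like(m);k[y0:y1,x0:x1]=m[y0:y1,x0:x1]
    n,l,s,_=cv2.connectedComponentsWithStats(k); i=1+np.argmax(s[1:,4]); ys,xs=np.nonzero(l==i)
    f=8; big=cv2.resize((l==i).astype(np.uint8)*255,None,fx=f,fy=f,interpolation=cv2.INTER_LINEAR)>127
    ys,xs=np.nonzero(big); ys=(ys+.5)/f-.5; xs=(xs+.5)/f-.5
    top=ys.min(); X0=plane(c,(xs[ys<top+3].mean(),top),z)
    for _ in range(4):
        P=np.array([proj(c,[X0[0]+R*np.cos(a),X0[1]+R*np.sin(a),z]) for a in np.linspace(0,6.28,64)])
        uc=proj(c,X0); dv=top-P[:,1].min()
        row=uc[1]+dv; sel=abs(ys-row)<1.2
        l_,r_=xs[sel].min(),xs[sel].max()
        du=(l_+r_)/2-(P[:,0].min()+P[:,0].max())/2
        X0=plane(c,uc+[du,dv],z)
    return X0,(r_-l_,np.ptp(P[:,0])),s[i].tolist()
E
python3 - <<'E'
from h import *
S=cv2.imread("pics/scene0.png");D=cv2.imread("pics/side0.png")
for n,im in(("scene",S),("side",D)):
    for k,b in COL.items(): print(n,k,blobs(im,*b)[0])
E
```

```text
scene blue [([305, 165, 12, 9, 90], [310.3, 169.0])]
scene amber [([311, 191, 18, 32, 317], [318.9, 205.1])]
scene green [([114, 190, 26, 37, 553], [126.6, 208.1])]
scene pink [([260, 193, 16, 14, 168], [267.8, 198.9])]
side blue [([320, 274, 26, 35, 556], [330.8, 291.3])]
side amber [([203, 239, 19, 17, 124], [211.8, 245.6]), ([207, 280, 17, 11, 66], [216.3, 286.0])]
side green [([248, 123, 14, 8, 89], [254.3, 126.5]), ([247, 135, 16, 10, 108], [254.4, 139.9])]
side pink [([259, 230, 22, 20, 327], [269.6, 238.9])]
```

```bash
python3 - <<'E'
from h import *
S=cv2.imread("pics/scene0.png");D=cv2.imread("pics/side0.png")
for im,pts in((S,[(311,160),(311,169),(307,158),(322,200),(318,210),(320,192),(340,200),(123,200),(117,205)]),(D,[(333,281),(332,295),(216,262),(214,245),(207,262),(240,300),(255,116),(255,128),(190,262)])):
    h=cv2.cvtColor(im,cv2.COLOR_BGR2HSV); print([(p,h[p[1],p[0]].tolist()) for p in pts])
E
```

```text
[((311, 160), [123, 141, 114]), ((311, 169), [118, 187, 205]), ((307, 158), [123, 135, 108]), ((322, 200), [12, 185, 150]), ((318, 210), [13, 184, 150]), ((320, 192), [17, 207, 197]), ((340, 200), [114, 81, 113]), ((123, 200), [51, 135, 89]), ((117, 205), [47, 118, 80])]
[((333, 281), [121, 149, 108]), ((332, 295), [117, 185, 172]), ((216, 262), [12, 172, 139]), ((214, 245), [13, 189, 140]), ((207, 262), [12, 170, 132]), ((240, 300), [136, 82, 53]), ((255, 116), [60, 97, 84]), ((255, 128), [64, 140, 135]), ((190, 262), [7, 72, 96])]
```

```bash
cat >> h.py <<'E'
COL={"blue":((108,115,70),(135,255,255)),"amber":((3,150,70),(22,255,255)),"green":((38,75,50),(80,255,255))}
E
python3 - <<'E'
from h import *
S=cv2.imread("pics/scene0.png");D=cv2.imread("pics/side0.png")
print(rim("scene",S,*COL["blue"],(298,150,326,178),.023,.058)); print(rim("side",D,*COL["blue"],(315,268,352,314),.023,.058))
print(rim("scene",S,*COL["amber"],(300,186,338,226),.023,.116)); print(rim("side",D,*COL["amber"],(198,234,234,300),.023,.116))
print(rim("scene",S,*COL["green"],(108,185,140,216),.024,.130)); print(rim("side",D,*COL["green"],(240,100,270,135),.024,.130))
for n,im,box in(("scene",S,(300,186,338,226)),("side",D,(198,234,234,300))):
    pass
# dark/pale discs & markers from hand-read crops
sA=lambda x,y:(250+x/4-.4,130+y/4-.4); sB=lambda x,y:(90+x/4-.4,150+y/4-.4)
dA=lambda x,y:(150+x/3-.3,220+y/3-.3); dB=lambda x,y:(180+x/4-.4,90+y/4-.4)
s,d=C["scene"],C["side"]
def both(t,zs,a,b): print(t,[plane(s,p,zs).round(4)[:2].tolist() for p in a],[plane(d,p,zs).round(4)[:2].tolist() for p in b])
both("box rim",.072,[sA(150,278),sA(352,240),sA(409,345),sA(193,395)],[dA(286,47),dA(303,228),dA(118,245),dA(125,57)])
both("tray rim",.018,[sA(172,103),sA(334,112),sA(336,230),sA(167,225)],[dA(447,146),dA(639,179),dA(634,356),dA(412,312)])
both("tray disc",.006,[sA(252,174)],[dA(530,252)])
both("mat",.003,[sB(140,65),sB(281,56),sB(274,152),sB(131,159)],[dB(632,215),dB(651,295),dB(499,288),dB(490,214)])
both("lid",.012,[sB(404,318),sB(617,273),sB(646,357)],[dB(237,357),dB(261,511),dB(75,524),dB(71,367)])
both("handle top",.040,[sB(507,299),sB(528,298),sB(543,358)],[dB(201,388),dB(202,402),dB(118,405),dB(118,391)])
both("stand top",.030,[sB(104,290),sB(239,275),sB(180,236)],[dB(233,213),dB(357,213),dB(295,180),dB(295,244)])
both("cardbox rim",.12,[sB(458,372),sB(771,357),sB(797,570)],[])
E
```

```text
(array([0.43112783, 0.25969343, 0.058     ]), (np.float64(15.875), np.float64(15.275203068463213)), [304, 155, 16, 20, 251])
(array([0.4227165 , 0.26037346, 0.058     ]), (np.float64(24.875), np.float64(25.852026543505474)), [319, 273, 27, 37, 773])
(array([0.63992961, 0.25866481, 0.116     ]), (np.float64(16.875), np.float64(17.74828675272221)), [310, 191, 20, 32, 441])
(array([0.63709049, 0.26054256, 0.116     ]), (np.float64(24.875), np.float64(26.36894775043325)), [202, 239, 26, 57, 1187])
(array([ 0.6385255 , -0.25831573,  0.13      ]), (np.float64(18.875), np.float64(18.80214509572133)), [113, 189, 26, 27, 466])
(array([ 0.63200716, -0.25961651,  0.13      ]), (np.float64(16.875), np.float64(17.288472053199484)), [247, 106, 17, 29, 405])
box rim [[0.6056, 0.1745], [0.5718, 0.3172], [0.6685, 0.3414], [0.7087, 0.1959]] [[0.5947, 0.1775], [0.5638, 0.3195], [0.6636, 0.3447], [0.6971, 0.2014]]
tray rim [[0.3657, 0.2094], [0.3787, 0.3369], [0.5093, 0.3212], [0.502, 0.1962]] [[0.4833, 0.2004], [0.3586, 0.2111], [0.3726, 0.3401], [0.4984, 0.3288]]
tray disc [[0.4359, 0.2673]] [[0.4281, 0.2686]]
mat [[0.389, -0.3269], [0.3805, -0.2155], [0.4879, -0.2064], [0.4935, -0.314]] [[0.3845, -0.3282], [0.3753, -0.2186], [0.4825, -0.2115], [0.4923, -0.3131]]
lid [[0.6585, -0.0918], [0.62, 0.0549], [0.6947, 0.0749]] [[0.6512, -0.0897], [0.6132, 0.058], [0.7168, 0.0842], [0.7558, -0.0631]]
handle top [[0.6657, -0.0184], [0.6651, -0.0043], [0.7162, 0.0076]] [[0.6612, -0.0169], [0.6582, -0.0032], [0.7074, 0.007], [0.7104, -0.0066]]
stand top [[0.6453, -0.2973], [0.6332, -0.2062], [0.5964, -0.2535]] [[0.6784, -0.2402], [0.5893, -0.2539], [0.6402, -0.2947], [0.6283, -0.205]]
cardbox rim [[0.7877, -0.0363], [0.7791, 0.1502], [0.9243, 0.1565]] []
```

```bash
cat >> h.py <<'E'
from scipy.spatial.transform import Rotation as Ro
def pose():
    o=monitor.get_obs(); return o["tcp_pos"],Ro.from_rotvec(o["orientation"]).as_matrix(),o
def delta(xyz,yaw):
    """tool-frame shift (first turn ignored) and turn for tool y at world yaw dir: tool x=(-cos,-sin), y=(-sin,cos), z down"""
    p,R,o=pose(); c,s=np.cos(np.radians(yaw)),np.sin(np.radians(yaw))
    T=np.array([[-c,-s,0],[-s,c,0],[0,0,-1.]])
    print("clock %.2f pos %s width %.4f F %s"%(o["clock"],p.round(4),o["grip_width"],o["contact_force"].round(1)))
    print("lin(tool)mm",(R.T@(np.array(xyz)-p)*1000).round(1)," lin after turn",(T.T@(np.array(xyz)-p)*1000).round(1)," dr",np.degrees(Ro.from_matrix(R.T@T).as_rotvec()).round(2))
def grab(n,f):
    c=viewer.calibration(n); im=viewer.grab_frame(n)[:,:,::-1].copy(); cv2.imwrite("pics/"+f+".png",im); return c,im
E
python3 - <<'E'
from h import *
p,R,o=pose(); c=viewer.calibration("wrist"); print("cam in tool",R.T@(-c["R"].T@c["t"]-p)); print((R.T@c["R"].T).round(2))
print("decanter",plane(C["scene"],(222,190),.03),plane(C["side"],(307,205),.03))
delta((.52,-.26,.25),10)
E
```

```text
cam in tool [ 0.06608003 -0.00106001 -0.14256072]
[[-0.   -0.97 -0.26]
 [ 1.   -0.   -0.  ]
 [-0.   -0.26  0.97]]
decanter [ 0.52740571 -0.00915752  0.03      ] [0.47229666 0.01423627 0.03      ]
clock 0.15 pos [0.306  0.6011 0.2306] width 0.0851 F [-0.1 -0.2 -0.4]
lin(tool)mm [-581.4 -670.4  -18.4]  lin after turn [ -61.3 -885.2  -19.4]  dr [-8.000e-02 -2.000e-02 -3.697e+01]
```

drive_tool:
  commands:
    - {"linear": [0, -0.04, -0.02], "dr": [0, 0, -9.3], "jaw": 0}
    - {"linear": [-0.03, -0.04, -0.02], "dr": [0, 0, -9.3], "jaw": 0}
    - {"linear": [-0.03, -0.05, 0], "dr": [0, 0, -9.3], "jaw": 0}
    - {"linear": [-0.03, -0.06, 0], "dr": [0, 0, -9.3], "jaw": 0}
    - {"linear": [-0.02, -0.06, 0], "dr": [0, 0, 0], "jaw": 0}
    - {"linear": [-0.02, -0.06, 0], "dr": [0, 0, 0], "jaw": 0}
    - {"linear": [0, -0.06, 0], "dr": [0, 0, 0], "jaw": 0}
    - {"linear": [0, -0.06, 0], "dr": [0, 0, 0], "jaw": 0}
  force: 25

```text
clock: 1.15
tcp_pos: [0.4438, 0.1785, 0.2699]
orientation: [0.329, -3.123, 0.004]
contact_force: [0.8, 0.1, 0.5]
grip_width: 0.0851
```

```bash
python3 -c "
from h import *
delta((.60,-.255,.24),8)"
```

```text
clock 1.15 pos [0.4438 0.1785 0.2699] width 0.0851 F [0.8 0.1 0.5]
lin(tool)mm [ -62.4 -456.4   30.8]  lin after turn [ -94.3 -451.    29.9]  dr [-0.13 -0.1   4.03]
```

drive_tool:
  commands:
    - {"linear": [-0.01, -0.06, 0], "dr": [0, 0, 4], "jaw": 0}
    - {"linear": [-0.015, -0.06, 0], "dr": [0, 0, 0], "jaw": 0}
    - {"linear": [-0.015, -0.06, 0], "dr": [0, 0, 0], "jaw": 0}
    - {"linear": [-0.015, -0.06, 0], "dr": [0, 0, 0], "jaw": 0}
    - {"linear": [-0.015, -0.06, 0.01], "dr": [0, 0, 0], "jaw": 0}
    - {"linear": [-0.015, -0.06, 0.01], "dr": [0, 0, 0], "jaw": 0}
    - {"linear": [-0.01, -0.06, 0.01], "dr": [0, 0, 0], "jaw": 0}
    - {"linear": [0, -0.025, 0], "dr": [0, 0, 0], "jaw": 0}

```text
clock: 2.15
tcp_pos: [0.6027, -0.256, 0.2401]
orientation: [0.215, -3.134, 0.003]
contact_force: [0.9, -0.4, 1.2]
grip_width: 0.0855
```

```bash
python3 -c "
from h import *
grab('wrist','w1')
delta((.60,-.255,.24),8)"
```

```text
clock 2.20 pos [ 0.6024 -0.2589  0.2406] width 0.0855 F [ 0.4 -2.7  0.5]
lin(tool)mm [1.8 4.2 0.5]  lin after turn [1.8 4.2 0.6]  dr [-0.25  0.01 -0.28]
```

View pics/w1.png

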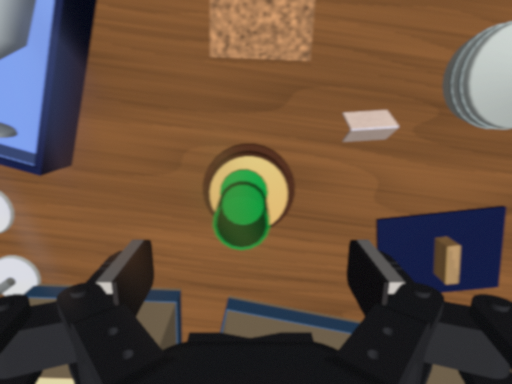

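```bash
cat >> h.py <<'E'
def hsv(im,p): return cv2.cvtColor(im,cv2.COLOR_BGR2HSV)[p[1],p[0]].tolist()
E
python3 - <<'E'
from h import *
im=cv2.imread("pics/w1.png")
c=viewer.calibration("wrist")
crop("pics/w1.png","pics/w1c.png",190,130,310,260,5)
print(plane(c,(262,30),.003),plane(c,(241,222),.13),plane(c,(252,190),.03), [hsv(im,p) for p in((265,210),(230,235),(241,243))])
print("lid",[plane(c,p,.012).round(4) for p in((377,219),(504,207),(505,291))],"handle",[plane(c,p,.04).round(4) for p in((434,239),(447,236),(461,247),(461,285),(446,282))])
E
```

```text
[ 0.46091038 -0.2668852   0.003     ] [ 0.63268807 -0.26367784  0.13      ] [ 0.63098628 -0.25445179  0.03      ] [[62, 157, 94], [51, 145, 72], [51, 145, 74]]
lid [array([ 0.6514, -0.0986,  0.012 ]), array([0.6159, 0.0484, 0.012 ]), array([0.7255, 0.088 , 0.012 ])] handle [array([ 0.6576, -0.0414,  0.04  ]), array([ 0.652 , -0.0278,  0.04  ]), array([ 0.663, -0.008,  0.04 ]), array([0.7105, 0.0069, 0.04  ]), array([ 0.7091, -0.0119,  0.04  ])]
```

View pics/w1c.png

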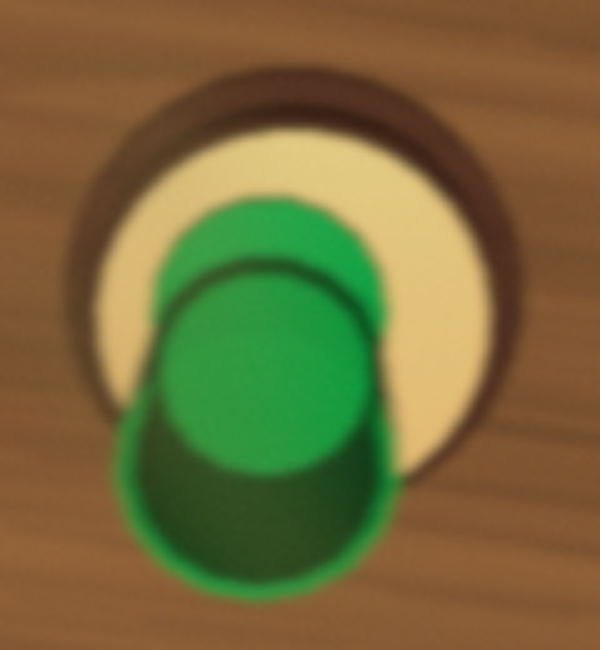

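```bash
python3 - <<'E'
from h import *
c=viewer.calibration("wrist")
print("foot",plane(c,(243.4,191.6),.034),"rim",plane(c,(241.5,222),.13),"stand",plane(c,(248.4,194.2),.03))
delta((.632,-.261,.180),8)
delta((.632,-.261,.108-.019),8)
E
```

```text
foot [ 0.63304535 -0.26387299  0.034     ] rim [ 0.63263175 -0.2632662   0.13      ] stand [ 0.63641724 -0.25782074  0.03      ]
clock 2.20 pos [ 0.6024 -0.2589  0.2406] width 0.0855 F [ 0.4 -2.7  0.5]
lin(tool)mm [-29.   -5.8  60.6]  lin after turn [-29.   -6.2  60.6]  dr [-0.25  0.01 -0.28]
clock 2.20 pos [ 0.6024 -0.2589  0.2406] width 0.0855 F [ 0.4 -2.7  0.5]
lin(tool)mm [-29.   -5.4 151.6]  lin after turn [-29.   -6.2 151.6]  dr [-0.25  0.01 -0.28]
```

drive_tool:
  commands:
    - {"linear": [-0.031, -0.002, 0.02], "dr": [0, 0, 0], "jaw": 0}
    - {"linear": [0, 0, 0.05], "dr": [0, 0, 0], "jaw": 0}
    - {"linear": [0, 0, 0.04], "dr": [0, 0, 0], "jaw": 0}
    - {"linear": [0, 0, 0.03], "dr": [0, 0, 0], "jaw": 0}
    - {"linear": [0, 0, 0.01], "dr": [0, 0, 0], "jaw": 0}
    - {"linear": [0, 0, 0], "dr": [0, 0, 0], "jaw": 0}

```text
clock: 2.95
tcp_pos: [0.6348, -0.258, 0.0862]
orientation: [-0.209, 3.134, -0.006]
contact_force: [0.8, 0.2, 0.5]
grip_width: 0.0856
```

```bash
python3 -c "
from h import *
delta((.633,-.2605,.089),8)"
```

```text
clock 2.95 pos [ 0.6348 -0.258   0.0862] width 0.0856 F [0.8 0.2 0.5]
lin(tool)mm [ 2.1 -2.2 -2.8]  lin after turn [ 2.1 -2.2 -2.8]  dr [-0.24  0.04 -0.39]
```

drive_tool:
  commands:
    - {"linear": [0.002, -0.002, -0.003], "dr": [0, 0, 0], "jaw": 0}
    - {"linear": [0, 0, 0], "dr": [0, 0, 0], "jaw": 0.4}
    - {"linear": [0, 0, 0], "dr": [0, 0, 0], "jaw": 0.6}
    - {"linear": [0, 0, 0], "dr": [0, 0, 0], "jaw": 1}
    - {"linear": [0, 0, 0], "dr": [0, 0, 0], "jaw": 1}
    - {"linear": [0, 0, 0], "dr": [0, 0, 0], "jaw": 1}
  force: 25

```text
clock: 3.7
tcp_pos: [0.635, -0.2611, 0.0937]
orientation: [-0.208, 3.128, -0.009]
contact_force: [0.4, 0.6, -0.4]
grip_width: 0.0483
```

drive_tool:
  commands:
    - {"linear": [0, 0, -0.02], "dr": [0, 0, 0], "jaw": 1}
    - {"linear": [0, 0, -0.03], "dr": [0, 0, 0], "jaw": 1}
    - {"linear": [0.02, 0, -0.01], "dr": [0, 0, 0], "jaw": 1}
    - {"linear": [0.04, 0, 0], "dr": [0, 0, 0], "jaw": 1}
    - {"linear": [0.05, 0, 0], "dr": [0, 0, 0], "jaw": 1}
    - {"linear": [0.05, 0, 0], "dr": [0, 0, 0], "jaw": 1}
    - {"linear": [0.03, 0, 0], "dr": [0, 0, 0], "jaw": 1}
    - {"linear": [0, 0, 0], "dr": [0, 0, 0], "jaw": 1}

```text
clock: 4.7
tcp_pos: [0.4428, -0.2882, 0.1626]
orientation: [-0.206, 3.12, -0.014]
contact_force: [1.9, -0.2, -1.8]
grip_width: 0.0483
```

```bash
python3 -c "
from h import *
grab('side','d1')
crop('pics/d1.png','pics/d1c.png',200,60,400,210,4)
delta((.436,-.267,.0667),8)"
```

```text
clock 4.75 pos [ 0.4445 -0.288   0.1629] width 0.0481 F [ 1.2 -0.4 -2.2]
lin(tool)mm [ 7.2 23.  95.8]  lin after turn [ 5.5 22.  96.2]  dr [-0.61  0.9  -0.36]
```

View pics/d1c.png

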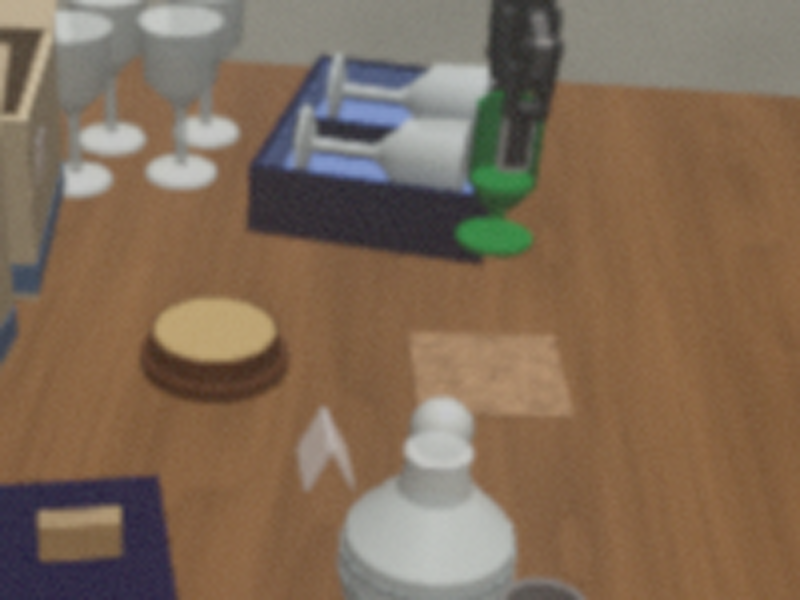

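drive_tool:
  commands:
    - {"linear": [0.006, 0.022, 0.02], "dr": [-0.6, 0.9, -0.4], "jaw": 1}
    - {"linear": [0, 0, 0.035], "dr": [0, 0, 0], "jaw": 1}
    - {"linear": [0, 0, 0.025], "dr": [0, 0, 0], "jaw": 1}
    - {"linear": [0, 0, 0.01], "dr": [0, 0, 0], "jaw": 1}
    - {"linear": [0, 0, 0], "dr": [0, 0, 0], "jaw": 1}

```text
clock: 5.38
tcp_pos: [0.4456, -0.2669, 0.0746]
orientation: [-0.228, 3.123, -0.006]
contact_force: [0.2, -0.2, -1.8]
grip_width: 0.048
```

```bash
python3 -c "
from h import *
delta((.436,-.267,.0667),8)"
```

```text
clock 5.38 pos [ 0.4456 -0.2669  0.0746] width 0.0480 F [ 0.2 -0.2 -1.8]
lin(tool)mm [9.6 1.3 7.8]  lin after turn [9.5 1.2 7.9]  dr [-0.25  0.59  0.36]
```

drive_tool:
  commands:
    - {"linear": [0.009, 0.001, 0.003], "dr": [-0.2, 0.6, 0], "jaw": 1}
    - {"linear": [0, 0, 0.002], "dr": [0, 0, 0], "jaw": 1}
    - {"linear": [0, 0, 0.002], "dr": [0, 0, 0], "jaw": 1}

```text
clock: 5.75
tcp_pos: [0.4378, -0.2681, 0.0693]
orientation: [-0.229, 3.13, -0.004]
contact_force: [0.5, 0.2, -1.8]
grip_width: 0.0484
```

drive_tool:
  commands:
    - {"linear": [0, 0, 0.001], "dr": [0, 0, 0], "jaw": 1}

```text
clock: 5.88
tcp_pos: [0.4379, -0.2682, 0.0685]
orientation: [-0.229, 3.13, -0.004]
contact_force: [0.3, 0.6, -1.7]
grip_width: 0.0481
```

drive_tool:
  commands:
    - {"linear": [0, 0, 0.0015], "dr": [0, 0, 0], "jaw": 1}

```text
clock: 6.0
tcp_pos: [0.4381, -0.2683, 0.0671]
orientation: [-0.228, 3.13, -0.004]
contact_force: [-0.1, 0.4, -1.9]
grip_width: 0.0482
```

drive_tool:
  commands:
    - {"linear": [0, 0, 0.0015], "dr": [0, 0, 0], "jaw": 1}

```text
clock: 6.12
tcp_pos: [0.4387, -0.268, 0.0663]
orientation: [-0.229, 3.128, -0.004]
contact_force: [-2.8, 5.3, 14.6]
grip_width: 0.0482
```

drive_tool:
  commands:
    - {"linear": [0, 0, 0.001], "dr": [0, 0, 0], "jaw": 1}

```text
clock: 6.25
tcp_pos: [0.4392, -0.2678, 0.0663]
orientation: [-0.229, 3.128, -0.002]
contact_force: [-3.4, 3.4, 12.9]
grip_width: 0.0482
```

drive_tool:
  commands:
    - {"linear": [0, 0, -0.0005], "dr": [0, 0, 0], "jaw": 0.35}
    - {"linear": [0, 0, 0], "dr": [0, 0, 0], "jaw": 0.2}
    - {"linear": [0, 0, 0], "dr": [0, 0, 0], "jaw": 0}
    - {"linear": [0, 0, -0.02], "dr": [0, 0, 0], "jaw": 0}
    - {"linear": [0, 0, -0.06], "dr": [0, 0, 0], "jaw": 0}
    - {"linear": [-0.02, 0.02, -0.06], "dr": [0, 0, 0], "jaw": 0}
    - {"linear": [-0.05, 0.06, -0.05], "dr": [0, 0, 0], "jaw": 0}
    - {"linear": [-0.03, 0.06, 0], "dr": [0, 0, 0], "jaw": 0}

```text
clock: 7.25
tcp_pos: [0.5036, -0.1419, 0.2437]
orientation: [-0.209, 3.128, -0.005]
contact_force: [0.2, 0.1, 0.4]
grip_width: 0.0853
```

```bash
python3 -c "
from h import *
c,im=grab('wrist','w2'); np.save('w2.npy',np.c_[c['R'],c['t']])
delta((.60,.255,.24),13)"
```

```text
clock 7.30 pos [ 0.5059 -0.1309  0.2422] width 0.0853 F [ 1.7  8.  -0.5]
lin(tool)mm [-149.2  368.1    3.8]  lin after turn [-178.5  354.8    2.2]  dr [ 0.1   0.33 -4.65]
```

View pics/w2.png

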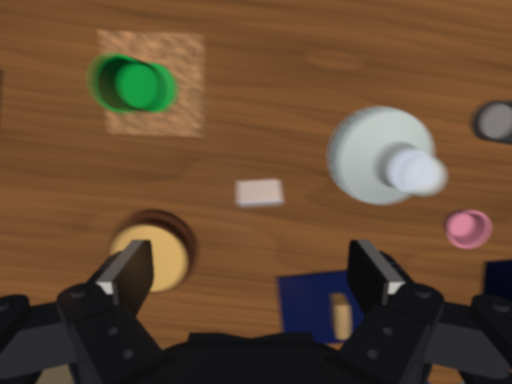

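drive_tool:
  commands:
    - {"linear": [-0.02, 0.055, 0], "dr": [0, 0, -4.6], "jaw": 0}
    - {"linear": [-0.03, 0.055, 0], "dr": [0, 0, 0], "jaw": 0}
    - {"linear": [-0.03, 0.055, 0], "dr": [0, 0, 0], "jaw": 0}
    - {"linear": [-0.03, 0.055, 0], "dr": [0, 0, 0], "jaw": 0}
    - {"linear": [-0.03, 0.055, 0], "dr": [0, 0, 0], "jaw": 0}
    - {"linear": [-0.03, 0.055, 0], "dr": [0, 0, 0], "jaw": 0}
    - {"linear": [-0.01, 0.03, 0], "dr": [0, 0, 0], "jaw": 0}
    - {"linear": [0, 0, 0], "dr": [0, 0, 0], "jaw": 0}

```text
clock: 8.3
tcp_pos: [0.6022, 0.2595, 0.2403]
orientation: [-0.363, 3.117, 0.003]
contact_force: [-0.0, -0.1, -0.9]
grip_width: 0.0853
```

drive_tool:
  commands:
    - {"linear": [0, 0, 0], "dr": [0, 0, 0], "jaw": 0}

```text
clock: 8.43
tcp_pos: [0.6021, 0.2582, 0.2397]
orientation: [-0.362, 3.118, 0.001]
contact_force: [0.3, 0.1, 0.1]
grip_width: 0.0853
```

```bash
python3 -c "
from h import *
c,im=grab('wrist','w3'); np.save('w3.npy',np.c_[c['R'],c['t']])
delta((.60,.255,.24),13)"
```

```text
clock 8.47 pos [0.602  0.2583 0.2398] width 0.0855 F [-0.4  0.2 -0.8]
lin(tool)mm [ 2.7 -2.7 -0.2]  lin after turn [ 2.7 -2.7 -0.2]  dr [0.03 0.12 0.24]
```

View pics/w3.png

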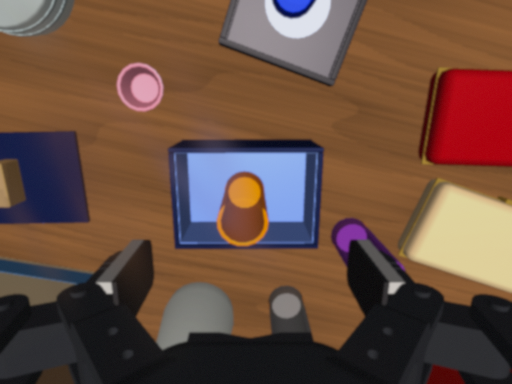

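```bash
python3 - <<'E'
from h import *
crop("pics/w3.png","pics/w3c.png",160,130,335,255,4)
E
```

```text
(no output)
```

View pics/w3c.png

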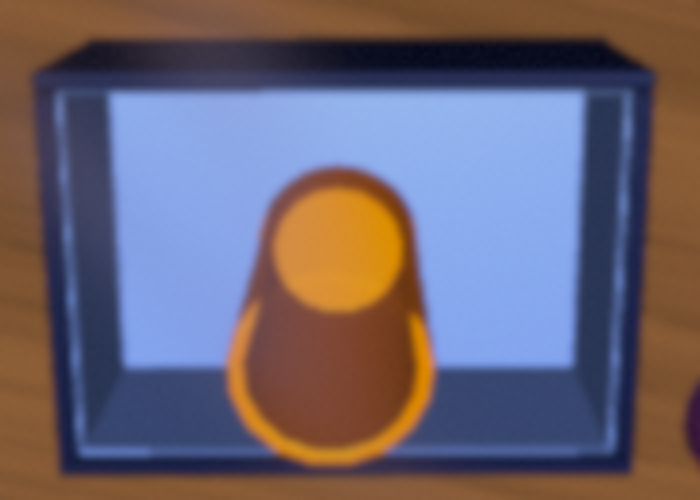

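```bash
cat >> h.py <<'E'
def wc(f):
    a=np.load(f); c=dict(viewer.calibration("wrist")); c["R"]=a[:,:3]; c["t"]=a[:,3]; return c
E
python3 - <<'E'
from h import *
c=wc('w3.npy'); q=lambda x,y:(160+x/4-.4,130+y/4-.4)
print("rim",plane(c,q(330.5,366),.116),"foot",plane(c,q(338,240),.007))
k=np.array([plane(c,q(*p),.072)[:2] for p in((35,76),(655,78),(630,470),(65,470))]); print(k.round(4),k.mean(0), np.linalg.norm(np.diff(k,axis=0),axis=1), np.degrees(np.arctan2(*(k[1]-k[0]+k[2]-k[3])[::-1]))-90)
delta((.638,.258,.075),13)
E
```

```text
rim [0.63671107 0.25858322 0.116     ] foot [0.63785465 0.25866769 0.007     ]
[[0.5973 0.176 ]
 [0.5638 0.3207]
 [0.6635 0.3437]
 [0.6971 0.2005]] [0.63042214 0.26021386] [0.14849986 0.102296   0.14710418] 13.133474203078919
clock 8.47 pos [0.602  0.2583 0.2398] width 0.0855 F [-0.4  0.2 -0.8]
lin(tool)mm [-34.6  -8.6 164.8]  lin after turn [-35.   -8.3 164.8]  dr [0.03 0.12 0.24]
```

drive_tool:
  commands:
    - {"linear": [-0.034, -0.008, 0.02], "dr": [0, 0, 0], "jaw": 0}
    - {"linear": [0, 0, 0.05], "dr": [0, 0, 0], "jaw": 0}
    - {"linear": [0, 0, 0.04], "dr": [0, 0, 0], "jaw": 0}
    - {"linear": [0, 0, 0.03], "dr": [0, 0, 0], "jaw": 0}
    - {"linear": [0, 0, 0.02], "dr": [0, 0, 0], "jaw": 0}
    - {"linear": [0, 0, 0], "dr": [0, 0, 0], "jaw": 0}

```text
clock: 9.22
tcp_pos: [0.6417, 0.2472, 0.0784]
orientation: [-0.342, 3.116, -0.002]
contact_force: [0.2, -0.6, 0.3]
grip_width: 0.0853
```

```bash
python3 -c "
from h import *
delta((.637,.2586,.0745),13)"
```

```text
clock 9.22 pos [0.6417 0.2472 0.0784] width 0.0853 F [ 0.2 -0.6  0.3]
lin(tool)mm [ 2.1 12.1  3.8]  lin after turn [ 2.  12.1  3.9]  dr [-0.13  0.36 -0.48]
```

drive_tool:
  commands:
    - {"linear": [0.002, 0.012, 0.004], "dr": [0, 0, 0], "jaw": 0}
    - {"linear": [0, 0, 0], "dr": [0, 0, 0], "jaw": 0}

```text
clock: 9.48
tcp_pos: [0.6382, 0.2598, 0.0767]
orientation: [-0.341, 3.113, 0.0]
contact_force: [0.1, 0.8, 0.4]
grip_width: 0.0856
```

```bash
python3 -c "
from h import *
delta((.637,.2586,.0745),13)"
```

```text
clock 9.47 pos [0.6382 0.2598 0.0767] width 0.0856 F [0.1 0.8 0.4]
lin(tool)mm [ 1.5 -0.9  2.1]  lin after turn [ 1.5 -0.9  2.2]  dr [-0.06  0.57 -0.51]
```

drive_tool:
  commands:
    - {"linear": [0.001, -0.001, 0.001], "dr": [0, 0.5, 0], "jaw": 0.4}
    - {"linear": [0, 0, 0], "dr": [0, 0, 0], "jaw": 0.6}
    - {"linear": [0, 0, 0], "dr": [0, 0, 0], "jaw": 1}
    - {"linear": [0, 0, 0], "dr": [0, 0, 0], "jaw": 1}
    - {"linear": [0, 0, 0], "dr": [0, 0, 0], "jaw": 1}
  force: 30

```text
clock: 10.1
tcp_pos: [0.6386, 0.2593, 0.0778]
orientation: [-0.342, 3.119, 0.0]
contact_force: [-0.6, 1.1, -0.0]
grip_width: 0.0448
```

```bash
python3 -c "
from h import *
delta((.637,.2586,.30),13)"
```

```text
clock 10.10 pos [0.6386 0.2593 0.0778] width 0.0448 F [-0.6  1.1 -0. ]
lin(tool)mm [   0.8   -0.4 -222.2]  lin after turn [   1.8   -0.4 -222.2]  dr [-0.01  0.24 -0.48]
```

drive_tool:
  commands:
    - {"linear": [0, 0, -0.01], "dr": [0, 0, 0], "jaw": 1}
    - {"linear": [0, 0, -0.03], "dr": [0, 0, 0], "jaw": 1}
    - {"linear": [0, 0, -0.04], "dr": [0, 0, 0], "jaw": 1}
    - {"linear": [0, 0, -0.04], "dr": [0, 0, 0], "jaw": 1}
    - {"linear": [0, 0, -0.03], "dr": [0, 0, 0], "jaw": 1}
    - {"linear": [0, 0, -0.01], "dr": [0, 0, 0], "jaw": 1}

```text
clock: 10.85
tcp_pos: [0.6367, 0.2576, 0.2428]
orientation: [-0.341, 3.123, -0.003]
contact_force: [0.5, -0.6, -2.3]
grip_width: 0.0444
```

```bash
python3 -c "
from h import *
delta((.636,-.254,.24),13)"
```

```text
clock 10.85 pos [0.6367 0.2576 0.2428] width 0.0444 F [ 0.5 -0.6 -2.3]
lin(tool)mm [ 111.  -499.4    3.9]  lin after turn [ 115.8 -498.3    2.8]  dr [-0.12 -0.01 -0.54]
```

drive_tool:
  commands:
    - {"linear": [0.005, -0.025, 0], "dr": [0, 0, 0], "jaw": 1}
    - {"linear": [0.012, -0.05, 0], "dr": [0, 0, 0], "jaw": 1}
    - {"linear": [0.012, -0.055, 0], "dr": [0, 0, 0], "jaw": 1}
    - {"linear": [0.013, -0.055, 0], "dr": [0, 0, 0], "jaw": 1}
    - {"linear": [0.013, -0.055, 0], "dr": [0, 0, 0], "jaw": 1}
    - {"linear": [0.013, -0.055, 0], "dr": [0, 0, 0], "jaw": 1}
    - {"linear": [0.013, -0.055, 0], "dr": [0, 0, 0], "jaw": 1}
    - {"linear": [0.013, -0.055, 0], "dr": [0, 0, 0], "jaw": 1}

```text
clock: 11.85
tcp_pos: [0.6241, -0.175, 0.2338]
orientation: [0.344, -3.106, 0.005]
contact_force: [1.7, 1.1, -1.6]
grip_width: 0.0447
```

```bash
python3 -c "
from h import *
delta((.636,-.254,.24),13)"
```

```text
clock 11.85 pos [ 0.6241 -0.175   0.2338] width 0.0447 F [ 1.7  1.1 -1.6]
lin(tool)mm [  5.7 -79.7  -6. ]  lin after turn [  6.1 -79.7  -6.2]  dr [-0.08 -0.96 -0.38]
```

drive_tool:
  commands:
    - {"linear": [0.002, -0.035, -0.003], "dr": [0, 0, 0], "jaw": 1}
    - {"linear": [0.002, -0.03, -0.003], "dr": [0, -0.9, -0.3], "jaw": 1}
    - {"linear": [0, 0, 0], "dr": [0, 0, 0], "jaw": 1}
    - {"linear": [0, 0, 0], "dr": [0, 0, 0], "jaw": 1}

```text
clock: 12.35
tcp_pos: [0.6251, -0.2536, 0.234]
orientation: [0.327, -3.111, 0.005]
contact_force: [-0.1, 1.3, -2.2]
grip_width: 0.0447
```

```bash
python3 - <<'E'
from h import *
delta((.636,-.254,.24),13)
print("side stand",plane(C["side"],(200+215/4-.4,60+330.5/4-.4),.03))
c,im=grab('scene','s2'); grab('side','d2'); cw,_=grab('wrist','w4'); np.save('w4.npy',np.c_[cw['R'],cw['t']])
crop('pics/s2.png','pics/s2c.png',80,110,240,250,4); crop('pics/d2.png','pics/d2c.png',180,50,360,190,4)
E
```

```text
clock 12.35 pos [ 0.6251 -0.2536  0.234 ] width 0.0447 F [-0.1  1.3 -2.2]
lin(tool)mm [-10.5  -2.6  -6.1]  lin after turn [-10.6  -2.8  -6. ]  dr [-0.09 -0.76 -0.99]
side stand [ 0.63434863 -0.25054888  0.03      ]
```

View pics/s2c.png

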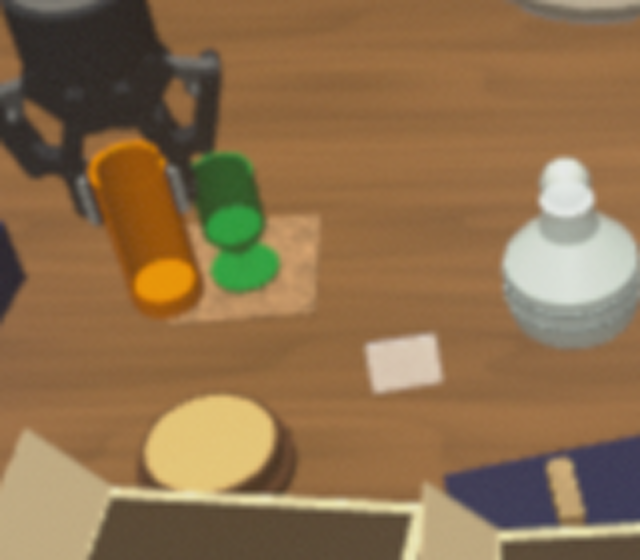

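View pics/d2c.png

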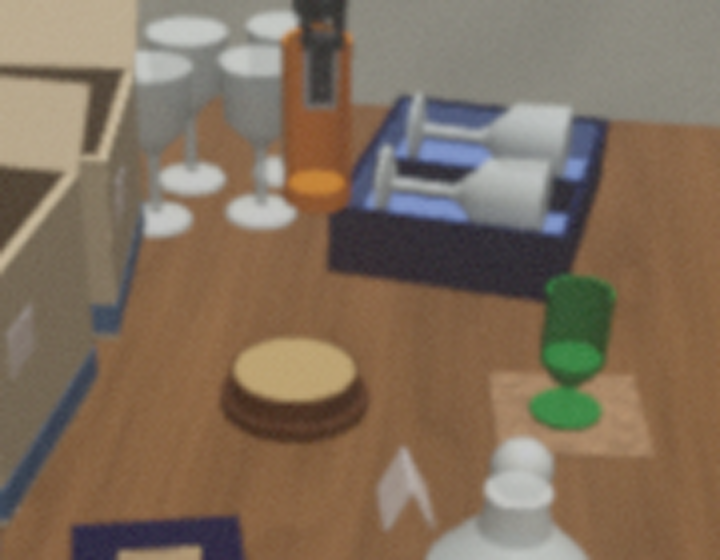

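View pics/w4.png

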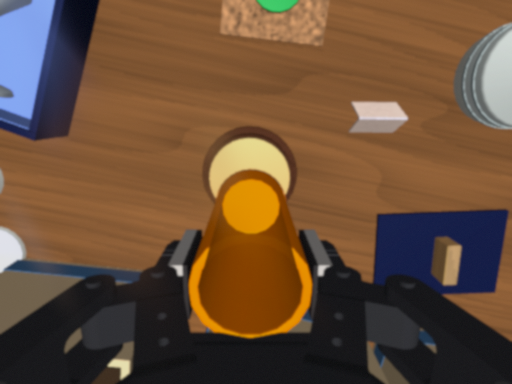

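```bash
python3 - <<'E'
from h import *
c=wc('w4.npy'); print(plane(c,(250,177),.03), plane(c,(209,177),.03),plane(c,(291,177),.03),plane(c,(250,137),.03))
print("vase foot",plane(c,(250.5,206),.164),"scene stand",plane(C["scene"],(80+211/4-.4,110+443/4-.4),.03))
S=cv2.imread('pics/s2.png');D=cv2.imread('pics/d2.png')
# rim/foot both views
s=(80+165/4-.4,110+283/4-.4); d=(180+317/4-.4,50+186/4-.4); P=tri(C["scene"],s,C["side"],d); print("vase inner floor tri",P)
E
```

```text
[ 0.63521618 -0.2525848   0.03      ] [ 0.64460788 -0.2965535   0.03      ] [ 0.62582916 -0.20863797  0.03      ] [ 0.59271815 -0.26164717  0.03      ]
vase foot [ 0.62691608 -0.25377663  0.164     ] scene stand [ 0.63969711 -0.25217689  0.03      ]
vase inner floor tri [ 0.62251463 -0.256001    0.17017115]
```

drive_tool:
  commands:
    - {"linear": [-0.01, -0.001, 0.01], "dr": [0, -0.7, 0], "jaw": 1}
    - {"linear": [0, 0, 0.04], "dr": [0, 0, 0], "jaw": 1}
    - {"linear": [0, 0, 0.04], "dr": [0, 0, 0], "jaw": 1}
    - {"linear": [0, 0, 0.02], "dr": [0, 0, 0], "jaw": 1}
    - {"linear": [0, 0, 0], "dr": [0, 0, 0], "jaw": 1}

```text
clock: 13.12
tcp_pos: [0.6403, -0.2456, 0.1195]
orientation: [-0.343, 3.118, 0.0]
contact_force: [0.2, 0.1, -1.4]
grip_width: 0.0446
```

```bash
python3 -c "
from h import *
delta((.636,-.2525,.1018),13)"
```

```text
clock 13.12 pos [ 0.6403 -0.2456  0.1195] width 0.0446 F [ 0.2  0.1 -1.4]
lin(tool)mm [ 5.8 -5.8 17.7]  lin after turn [ 5.7 -5.7 17.7]  dr [-0.03  0.28 -0.43]
```

drive_tool:
  commands:
    - {"linear": [0.006, -0.006, 0.005], "dr": [0, 0.3, 0], "jaw": 1}
    - {"linear": [0, 0, 0.004], "dr": [0, 0, 0], "jaw": 1}
    - {"linear": [0, 0, 0.002], "dr": [0, 0, 0], "jaw": 1}

```text
clock: 13.5
tcp_pos: [0.6375, -0.2533, 0.1101]
orientation: [-0.345, 3.119, -0.003]
contact_force: [0.0, 0.0, -1.7]
grip_width: 0.0449
```

```bash
python3 -c "
from h import *
delta((.636,-.2525,.1018),13)"
```

```text
clock 13.50 pos [ 0.6375 -0.2533  0.1101] width 0.0449 F [ 0.   0.  -1.7]
lin(tool)mm [1.3 1.1 8.3]  lin after turn [1.3 1.1 8.3]  dr [-0.14  0.17 -0.38]
```

drive_tool:
  commands:
    - {"linear": [0.0015, 0.001, 0.003], "dr": [0, 0, 0], "jaw": 1}
    - {"linear": [0, 0, 0.002], "dr": [0, 0, 0], "jaw": 1}

```text
clock: 13.75
tcp_pos: [0.6362, -0.2528, 0.1058]
orientation: [-0.345, 3.118, -0.004]
contact_force: [-0.2, -0.1, -2.4]
grip_width: 0.0446
```

drive_tool:
  commands:
    - {"linear": [0, 0, 0.0015], "dr": [0, 0, 0], "jaw": 1}

```text
clock: 13.88
tcp_pos: [0.6363, -0.2528, 0.1043]
orientation: [-0.345, 3.118, -0.004]
contact_force: [0.3, 0.2, -1.7]
grip_width: 0.0442
```

drive_tool:
  commands:
    - {"linear": [0, 0, 0.001], "dr": [0, 0, 0], "jaw": 1}

```text
clock: 14.0
tcp_pos: [0.6363, -0.2528, 0.1032]
orientation: [-0.345, 3.118, -0.004]
contact_force: [-0.5, 1.1, -1.6]
grip_width: 0.0445
```

drive_tool:
  commands:
    - {"linear": [0, 0, 0.001], "dr": [0, 0, 0], "jaw": 1}

```text
clock: 14.12
tcp_pos: [0.6364, -0.2527, 0.1022]
orientation: [-0.345, 3.117, -0.004]
contact_force: [0.1, -0.1, -2.6]
grip_width: 0.0446
```

drive_tool:
  commands:
    - {"linear": [0, 0, 0.001], "dr": [0, 0, 0], "jaw": 1}

```text
clock: 14.25
tcp_pos: [0.6366, -0.2527, 0.1017]
orientation: [-0.345, 3.117, -0.004]
contact_force: [-3.4, 0.6, 6.9]
grip_width: 0.0446
```

drive_tool:
  commands:
    - {"linear": [0, 0, 0.0005], "dr": [0, 0, 0], "jaw": 1}

```text
clock: 14.38
tcp_pos: [0.6366, -0.2527, 0.1018]
orientation: [-0.345, 3.117, -0.004]
contact_force: [-2.0, 1.3, 4.8]
grip_width: 0.0453
```

Seated (contact at the expected 0.1018). Release slowly and rise.

drive_tool:
  commands:
    - {"linear": [0, 0, 0], "dr": [0, 0, 0], "jaw": 0.4}
    - {"linear": [0, 0, 0], "dr": [0, 0, 0], "jaw": 0.2}
    - {"linear": [0, 0, 0], "dr": [0, 0, 0], "jaw": 0}
    - {"linear": [0, 0, 0], "dr": [0, 0, 0], "jaw": 0}
    - {"linear": [0, 0, -0.02], "dr": [0, 0, 0], "jaw": 0}
    - {"linear": [0, 0, -0.05], "dr": [0, 0, 0], "jaw": 0}
    - {"linear": [0, 0, -0.06], "dr": [0, 0, 0], "jaw": 0}
    - {"linear": [0.03, 0.01, -0.03], "dr": [0, 0, 0], "jaw": 0}

```text
clock: 15.38
tcp_pos: [0.6048, -0.2486, 0.2674]
orientation: [-0.347, 3.118, -0.004]
contact_force: [-0.4, -0.4, 1.0]
grip_width: 0.0857
```

drive_tool:
  commands:
    - {"linear": [0, 0, 0], "dr": [0, 0, 0], "jaw": 0}
    - {"linear": [0, 0, 0], "dr": [0, 0, 0], "jaw": 0}

```text
clock: 15.62
tcp_pos: [0.605, -0.2498, 0.2729]
orientation: [-0.344, 3.111, -0.008]
contact_force: [-0.1, -0.3, -0.8]
grip_width: 0.0857
```

```bash
python3 -c "
from h import *
c,im=grab('wrist','w5'); np.save('w5.npy',np.c_[c['R'],c['t']])
crop('pics/w5.png','pics/w5c.png',180,110,320,250,4)
grab('side','d3'); crop('pics/d3.png','pics/d3c.png',200,60,340,180,4)
delta((.41,.26,.24),13)"
```

```text
clock 15.72 pos [ 0.6048 -0.2501  0.2721] width 0.0855 F [-1.  -0.2  0.8]
lin(tool)mm [ 79.3 540.5  27.9]  lin after turn [ 75.1 540.9  32.1]  dr [-0.36  0.56 -0.41]
```

View pics/w5c.png

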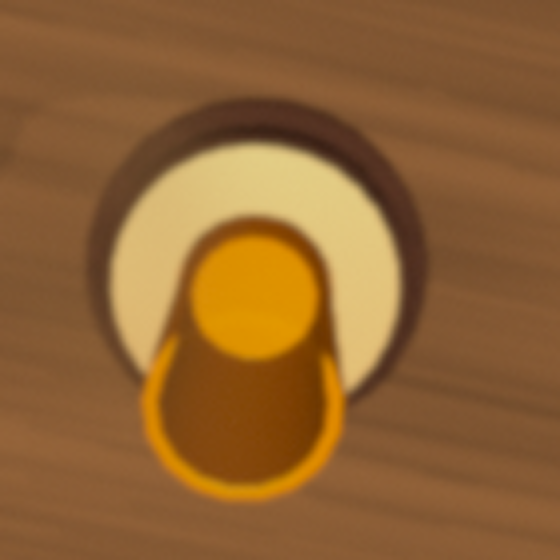

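View pics/d3c.png

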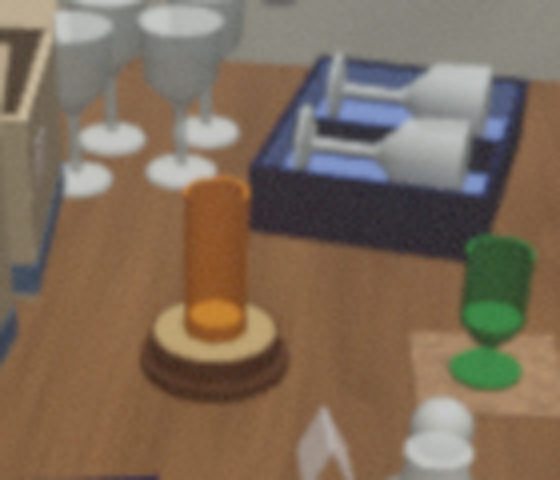

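drive_tool:
  commands:
    - {"linear": [0.005, 0.04, 0], "dr": [0, 0.5, 0], "jaw": 0}
    - {"linear": [0.01, 0.06, 0.01], "dr": [0, 0, 0], "jaw": 0}
    - {"linear": [0.01, 0.06, 0.01], "dr": [0, 0, 0], "jaw": 0}
    - {"linear": [0.01, 0.06, 0], "dr": [0, 0, 0], "jaw": 0}
    - {"linear": [0.01, 0.06, 0], "dr": [0, 0, 0], "jaw": 0}
    - {"linear": [0.01, 0.06, 0], "dr": [0, 0, 0], "jaw": 0}
    - {"linear": [0.01, 0.06, 0], "dr": [0, 0, 0], "jaw": 0}
    - {"linear": [0.01, 0.06, 0], "dr": [0, 0, 0], "jaw": 0}

```text
clock: 16.73
tcp_pos: [0.4282, 0.1894, 0.239]
orientation: [0.333, -3.111, 0.017]
contact_force: [0.9, -0.3, 0.2]
grip_width: 0.0853
```

```bash
python3 -c "
from h import *
delta((.41,.26,.22),13)"
```

```text
clock 16.73 pos [0.4282 0.1894 0.239 ] width 0.0853 F [ 0.9 -0.3  0.2]
lin(tool)mm [ 2.5 73.  18.4]  lin after turn [ 1.8 72.9 19. ]  dr [-0.53 -0.78 -0.78]
```

drive_tool:
  commands:
    - {"linear": [0.0, 0.035, 0.01], "dr": [-0.5, -0.7, -0.7], "jaw": 0}
    - {"linear": [0.0, 0.02, 0.01], "dr": [0, 0, 0], "jaw": 0}
    - {"linear": [0, 0, 0], "dr": [0, 0, 0], "jaw": 0}
    - {"linear": [0, 0, 0], "dr": [0, 0, 0], "jaw": 0}
    - {"linear": [0, 0, 0], "dr": [0, 0, 0], "jaw": 0}

```text
clock: 17.35
tcp_pos: [0.4127, 0.2483, 0.2149]
orientation: [0.367, -3.112, 0.005]
contact_force: [0.8, 0.3, -0.7]
grip_width: 0.0855
```

```bash
python3 -c "
from h import *
c,im=grab('wrist','w6'); np.save('w6.npy',np.c_[c['R'],c['t']])
delta((.41,.26,.22),13)"
```

```text
clock 17.40 pos [0.4128 0.2481 0.215 ] width 0.0851 F [-0.3  0.1 -0.9]
lin(tool)mm [ 0.  12.2 -5. ]  lin after turn [ 0.1 12.2 -5. ]  dr [-0.12 -0.44  0.43]
```

View pics/w6.png

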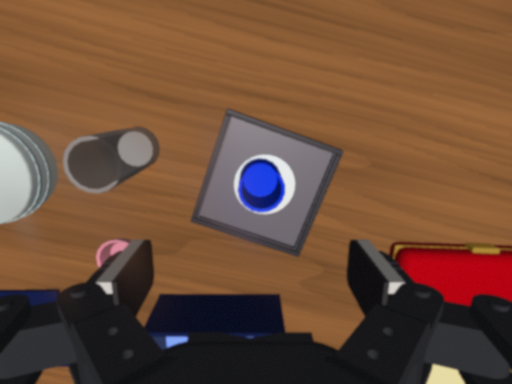

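```bash
python3 - <<'E'
from h import *
crop("pics/w6.png","pics/w6c.png",180,100,350,265,4)
E
```

```text
(no output)
```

View pics/w6c.png

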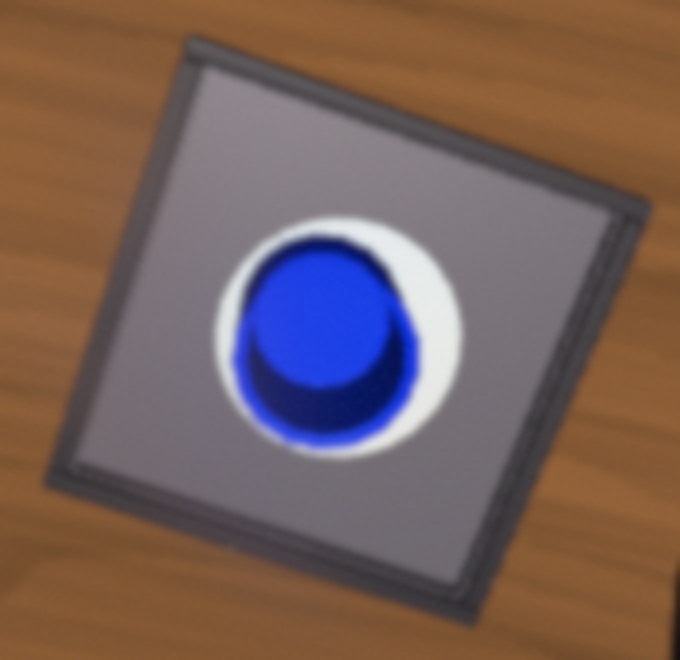

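```bash
python3 - <<'E'
from h import *
c=wc('w6.npy'); q=lambda x,y:(180+x/4-.4,100+y/4-.4)
print("rim",plane(c,q(326,358),.058),"foot",plane(c,q(321,313),.007),"disc",plane(c,q(338,338),.006))
k=np.array([plane(c,q(*p),.018)[:2] for p in((190,38),(651,207),(475,622),(46,483))]);print(k,k.mean(0))
delta((.427,.26,.030),13)
E
```

```text
rim [0.422336   0.26039984 0.058     ] foot [0.42263012 0.26071741 0.007     ] disc [0.42867266 0.26712899 0.006     ]
[[0.35855612 0.21023851]
 [0.37247756 0.337275  ]
 [0.49790506 0.32437391]
 [0.48506455 0.19711808]] [0.42850082 0.26725137]
clock 17.40 pos [0.4128 0.2481 0.215 ] width 0.0851 F [-0.3  0.1 -0.9]
lin(tool)mm [-18.    8.6 184.8]  lin after turn [-16.5   8.4 185. ]  dr [-0.12 -0.44  0.43]
```

drive_tool:
  commands:
    - {"linear": [-0.012, 0.01, 0.03], "dr": [0, -0.4, 0.4], "jaw": 0}
    - {"linear": [0, 0, 0.04], "dr": [0, 0, 0], "jaw": 0}
    - {"linear": [0, 0, 0.04], "dr": [0, 0, 0], "jaw": 0}
    - {"linear": [0, 0, 0.03], "dr": [0, 0, 0], "jaw": 0}
    - {"linear": [0, 0, 0], "dr": [0, 0, 0], "jaw": 0}

```text
clock: 18.02
tcp_pos: [0.4271, 0.2583, 0.0741]
orientation: [-0.344, 3.116, 0.0]
contact_force: [0.2, -0.8, -0.1]
grip_width: 0.085
```

```bash
python3 -c "
from h import *
delta((.4225,.2605,.023),13)"
```

```text
clock 18.02 pos [0.4271 0.2583 0.0741] width 0.0850 F [ 0.2 -0.8 -0.1]
lin(tool)mm [ 4.3  3.2 51.1]  lin after turn [ 4.   3.2 51.1]  dr [-0.03  0.36 -0.42]
```

drive_tool:
  commands:
    - {"linear": [0.004, 0.003, 0.015], "dr": [0, 0.3, -0.4], "jaw": 0}
    - {"linear": [0, 0, 0.018], "dr": [0, 0, 0], "jaw": 0}
    - {"linear": [0, 0, 0.012], "dr": [0, 0, 0], "jaw": 0}
    - {"linear": [0, 0, 0.003], "dr": [0, 0, 0], "jaw": 0}
    - {"linear": [0, 0, 0], "dr": [0, 0, 0], "jaw": 0}

```text
clock: 18.65
tcp_pos: [0.4254, 0.2622, 0.0279]
orientation: [-0.353, 3.115, 0.005]
contact_force: [0.2, -0.4, -0.1]
grip_width: 0.0855
```

```bash
python3 -c "
from h import *
delta((.4225,.2605,.023),13)"
```

```text
clock 18.65 pos [0.4254 0.2622 0.0279] width 0.0855 F [ 0.2 -0.4 -0.1]
lin(tool)mm [ 3.2 -1.   4.8]  lin after turn [ 3.2 -1.   4.9]  dr [ 0.15  0.42 -0.06]
```

drive_tool:
  commands:
    - {"linear": [0.003, -0.001, 0.004], "dr": [0, 0.4, 0], "jaw": 0.2}
    - {"linear": [0, 0, 0], "dr": [0, 0, 0], "jaw": 0.4}
    - {"linear": [0, 0, 0], "dr": [0, 0, 0], "jaw": 0.6}
    - {"linear": [0, 0, 0], "dr": [0, 0, 0], "jaw": 1}
    - {"linear": [0, 0, 0], "dr": [0, 0, 0], "jaw": 1}
    - {"linear": [0, 0, 0], "dr": [0, 0, 0], "jaw": 1}
  force: 25

```text
clock: 19.4
tcp_pos: [0.4232, 0.2609, 0.0248]
orientation: [-0.354, 3.12, 0.006]
contact_force: [-1.5, -0.3, 0.1]
grip_width: 0.0458
```

```bash
python3 -c "
from h import *
delta((.4225,.2605,.18),13)"
```

```text
clock 19.40 pos [0.4232 0.2609 0.0248] width 0.0458 F [-1.5 -0.3  0.1]
lin(tool)mm [   0.5    0.3 -155.2]  lin after turn [   0.7   -0.2 -155.2]  dr [ 0.2   0.1  -0.06]
```

drive_tool:
  commands:
    - {"linear": [0, 0, -0.01], "dr": [0, 0, 0], "jaw": 1}
    - {"linear": [0, 0, -0.03], "dr": [0, 0, 0], "jaw": 1}
    - {"linear": [0, 0, -0.04], "dr": [0, 0, 0], "jaw": 1}
    - {"linear": [-0.02, 0, -0.04], "dr": [0, 0, 0], "jaw": 1}
    - {"linear": [-0.05, -0.01, -0.01], "dr": [0, 0, 0], "jaw": 1}
    - {"linear": [-0.05, -0.015, 0], "dr": [0, 0, 0], "jaw": 1}
    - {"linear": [-0.05, -0.015, 0], "dr": [0, 0, 0], "jaw": 1}
    - {"linear": [-0.02, -0.005, 0], "dr": [0, 0, 0], "jaw": 1}

```text
clock: 20.4
tcp_pos: [0.6211, 0.2594, 0.1634]
orientation: [-0.361, 3.119, 0.006]
contact_force: [-0.7, 0.2, -1.3]
grip_width: 0.0463
```

drive_tool:
  commands:
    - {"linear": [0, 0, 0], "dr": [0, 0, 0], "jaw": 1}
    - {"linear": [0, 0, 0], "dr": [0, 0, 0], "jaw": 1}

```text
clock: 20.65
tcp_pos: [0.6212, 0.2586, 0.1634]
orientation: [-0.359, 3.12, 0.005]
contact_force: [-0.5, 1.2, -1.0]
grip_width: 0.0461
```

```bash
python3 -c "
from h import *
delta((.6305,.2603,.14),13)
c,im=grab('wrist','w7'); np.save('w7.npy',np.c_[c['R'],c['t']])"
```

```text
clock 20.65 pos [0.6212 0.2586 0.1634] width 0.0461 F [-0.5  1.2 -1. ]
lin(tool)mm [-9.4 -0.6 23.5]  lin after turn [-9.5 -0.5 23.4]  dr [0.19 0.06 0.11]
```

View pics/w7.png

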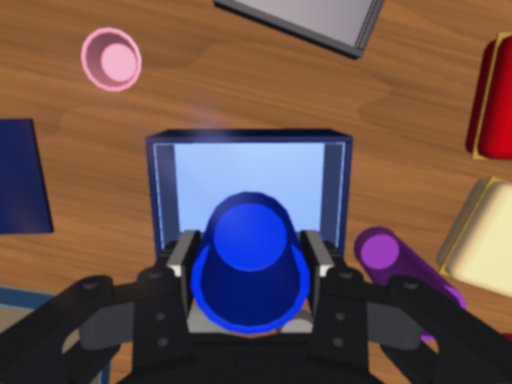

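```bash
python3 - <<'E'
from h import *
c=wc('w7.npy'); a=plane(c,(148,138),.072);b=plane(c,(352,137),.072);print(a,b,np.linalg.norm(a-b)); yaw=np.degrees(np.arctan2(*(b-a)[1::-1]))-90
m=(a+b)/2; u=np.array([np.cos(np.radians(13)),np.sin(np.radians(13))]); print(yaw,m[:2]+.053*u)
print("purple foot", plane(c,(380,248),.003))
E
```

```text
[0.59696875 0.17759872 0.072     ] [0.56322492 0.31972513 0.072     ] 0.1460772569732321
13.3559449311185 [0.63173845 0.26058433]
purple foot [0.66605229 0.40496031 0.003     ]
```

drive_tool:
  commands:
    - {"linear": [-0.01, 0, 0.01], "dr": [0, 0, 0], "jaw": 1}
    - {"linear": [0, 0, 0.03], "dr": [0, 0, 0], "jaw": 1}
    - {"linear": [0, 0, 0.025], "dr": [0, 0, 0], "jaw": 1}
    - {"linear": [0, 0, 0], "dr": [0, 0, 0], "jaw": 1}

```text
clock: 21.2
tcp_pos: [0.6295, 0.2632, 0.0962]
orientation: [-0.364, 3.12, 0.007]
contact_force: [0.3, -0.1, -0.9]
grip_width: 0.0461
```

```bash
python3 -c "
from h import *
delta((.631,.2604,.0248),13.2)"
```

```text
clock 21.20 pos [0.6295 0.2632 0.0962] width 0.0461 F [ 0.3 -0.1 -0.9]
lin(tool)mm [-0.7 -3.4 71.4]  lin after turn [-0.8 -3.1 71.4]  dr [0.25 0.04 0.12]
```

drive_tool:
  commands:
    - {"linear": [-0.001, -0.003, 0.01], "dr": [0.2, 0, 0], "jaw": 1}
    - {"linear": [0, 0, 0.02], "dr": [0, 0, 0], "jaw": 1}
    - {"linear": [0, 0, 0.018], "dr": [0, 0, 0], "jaw": 1}
    - {"linear": [0, 0, 0.01], "dr": [0, 0, 0], "jaw": 1}
    - {"linear": [0, 0, 0], "dr": [0, 0, 0], "jaw": 1}

```text
clock: 21.82
tcp_pos: [0.6321, 0.2612, 0.0357]
orientation: [-0.365, 3.118, 0.002]
contact_force: [-0.9, -0.7, -1.1]
grip_width: 0.0461
```

```bash
python3 -c "
from h import *
delta((.631,.2604,.0248),13.2)"
```

```text
clock 21.82 pos [0.6321 0.2612 0.0357] width 0.0461 F [-0.9 -0.7 -1.1]
lin(tool)mm [ 1.3 -0.6 10.9]  lin after turn [ 1.3 -0.6 10.9]  dr [0.07 0.14 0.14]
```

drive_tool:
  commands:
    - {"linear": [0.001, -0.0005, 0.004], "dr": [0, 0, 0], "jaw": 1}
    - {"linear": [0, 0, 0.003], "dr": [0, 0, 0], "jaw": 1}
    - {"linear": [0, 0, 0.001], "dr": [0, 0, 0], "jaw": 1}

```text
clock: 22.2
tcp_pos: [0.6321, 0.2608, 0.0284]
orientation: [-0.364, 3.116, 0.003]
contact_force: [0.3, -0.3, -1.2]
grip_width: 0.0464
```

drive_tool:
  commands:
    - {"linear": [0, 0, 0.001], "dr": [0, 0, 0], "jaw": 1}

```text
clock: 22.32
tcp_pos: [0.6324, 0.2609, 0.0276]
orientation: [-0.364, 3.115, 0.004]
contact_force: [0.2, 0.4, -1.4]
grip_width: 0.0459
```

drive_tool:
  commands:
    - {"linear": [0, 0, 0.001], "dr": [0, 0, 0], "jaw": 1}

```text
clock: 22.45
tcp_pos: [0.6325, 0.261, 0.0268]
orientation: [-0.364, 3.115, 0.004]
contact_force: [-0.1, 0.4, -2.2]
grip_width: 0.0462
```

drive_tool:
  commands:
    - {"linear": [0.001, -0.0005, 0.001], "dr": [0, 0, 0], "jaw": 1}

```text
clock: 22.58
tcp_pos: [0.6318, 0.2604, 0.0259]
orientation: [-0.364, 3.115, 0.004]
contact_force: [-0.0, 0.5, -1.4]
grip_width: 0.0463
```

drive_tool:
  commands:
    - {"linear": [0, 0, 0.001], "dr": [0, 0, 0], "jaw": 1}

```text
clock: 22.7
tcp_pos: [0.6317, 0.2603, 0.0249]
orientation: [-0.364, 3.115, 0.004]
contact_force: [0.9, -0.6, 2.4]
grip_width: 0.0459
```

drive_tool:
  commands:
    - {"linear": [0, 0, 0.001], "dr": [0, 0, 0], "jaw": 1}

```text
clock: 22.82
tcp_pos: [0.6319, 0.2603, 0.0248]
orientation: [-0.364, 3.115, 0.004]
contact_force: [-3.6, -1.6, 11.3]
grip_width: 0.0463
```

drive_tool:
  commands:
    - {"linear": [0, 0, 0], "dr": [0, 0, 0], "jaw": 0.4}
    - {"linear": [0, 0, 0], "dr": [0, 0, 0], "jaw": 0.2}
    - {"linear": [0, 0, 0], "dr": [0, 0, 0], "jaw": 0}
    - {"linear": [0, 0, 0], "dr": [0, 0, 0], "jaw": 0}
    - {"linear": [0, 0, -0.03], "dr": [0, 0, 0], "jaw": 0}
    - {"linear": [0, 0, -0.06], "dr": [0, 0, 0], "jaw": 0}
    - {"linear": [0, 0, -0.06], "dr": [0, 0, 0], "jaw": 0}
    - {"linear": [0.03, 0, -0.06], "dr": [0, 0, 0], "jaw": 0}

```text
clock: 23.82
tcp_pos: [0.6024, 0.2524, 0.2293]
orientation: [0.364, -3.117, 0.001]
contact_force: [0.3, -0.3, 0.6]
grip_width: 0.0857
```

drive_tool:
  commands:
    - {"linear": [0, 0, 0], "dr": [0, 0, 0], "jaw": 0}
    - {"linear": [0, 0, 0], "dr": [0, 0, 0], "jaw": 0}

```text
clock: 24.08
tcp_pos: [0.6034, 0.2533, 0.2349]
orientation: [-0.364, 3.116, 0.004]
contact_force: [0.2, -0.5, -0.6]
grip_width: 0.0854
```

```bash
python3 -c "
from h import *
c,im=grab('wrist','w8'); np.save('w8.npy',np.c_[c['R'],c['t']])
crop('pics/w8.png','pics/w8c.png',160,120,335,250,4)
grab('scene','s3')
delta((.41,-.26,.24),8)"
```

```text
clock 24.18 pos [0.6036 0.2534 0.2344] width 0.0854 F [-0.2  0.3  0. ]
lin(tool)mm [ 306.7 -454.9   -7.9]  lin after turn [ 263.1 -481.5   -5.6]  dr [0.12 0.25 5.34]
```

View pics/w8c.png

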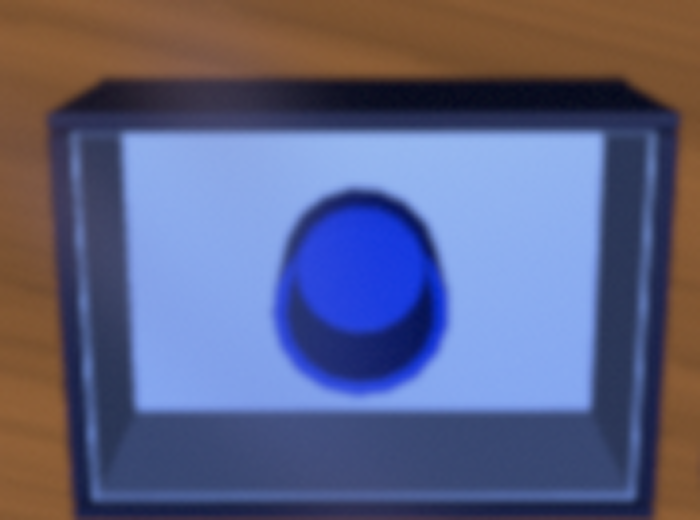

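View pics/s3.png

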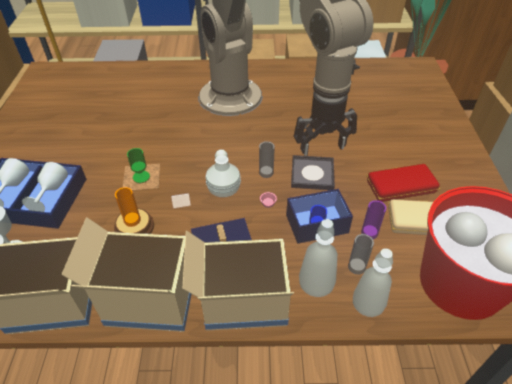

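```bash
python3 - <<'E'
from h import *
c=wc('w8.npy'); q=lambda x,y:(160+x/4-.4,120+y/4-.4)
f=plane(c,q(361,263),.006); r=plane(c,q(361,308),.058); e1=plane(c,q(133,410),.006);e2=plane(c,q(590,410),.006)
n1=plane(c,q(50,115),.072);n2=plane(c,q(678,118),.072);g1=plane(c,q(80,516),.072);g2=plane(c,q(652,516),.072)
u=np.array([np.cos(np.radians(13.2)),np.sin(np.radians(13.2)),0]);v=np.array([-u[1],u[0],0])
B=(n1+n2+g1+g2)/4; print("box",B,"rim",r,"foot",f)
print("in box: rim",(r-B)@u,(r-B)@v," foot",(f-B)@u,(f-B)@v,"floor edges x",(e1-B)@u,(e2-B)@u,"y",(e1-B)@v,(e2-B)@v)
E
```

```text
box [0.63036565 0.26021147 0.072     ] rim [0.63046021 0.25918667 0.058     ] foot [0.63203005 0.2596826  0.006     ]
in box: rim -0.00014194806339659505 -0.0010193121603723372  foot 0.0014996593967726286 -0.0008949603479416476 floor edges x 0.04794057393717688 0.04777064014942264 y -0.07033825162328385 0.06911660082528723
```

```bash
python3 -c "
from h import *
delta((.4387,-.268,.21),13)"
```

```text
clock 24.18 pos [0.6036 0.2534 0.2344] width 0.0854 F [-0.2  0.3  0. ]
lin(tool)mm [ 280.8 -469.3   22.2]  lin after turn [ 277.9 -470.9   24.4]  dr [0.11 0.26 0.34]
```

drive_tool:
  commands:
    - {"linear": [0.015, -0.03, 0], "dr": [0, 0.2, 0.3], "jaw": 0}
    - {"linear": [0.03, -0.05, 0], "dr": [0, 0, 0], "jaw": 0}
    - {"linear": [0.03, -0.052, 0], "dr": [0, 0, 0], "jaw": 0}
    - {"linear": [0.03, -0.052, 0], "dr": [0, 0, 0], "jaw": 0}
    - {"linear": [0.03, -0.052, 0], "dr": [0, 0, 0], "jaw": 0}
    - {"linear": [0.03, -0.052, 0], "dr": [0, 0, 0], "jaw": 0}
    - {"linear": [0.03, -0.052, 0], "dr": [0, 0, 0], "jaw": 0}
    - {"linear": [0.025, -0.04, 0], "dr": [0, 0, 0], "jaw": 0}

```text
clock: 25.18
tcp_pos: [0.4697, -0.1754, 0.2226]
orientation: [0.366, -3.102, -0.003]
contact_force: [0.3, -0.4, 0.5]
grip_width: 0.0858
```

```bash
python3 -c "
from h import *
delta((.4387,-.268,.21),13)"
```

```text
clock 25.18 pos [ 0.4697 -0.1754  0.2226] width 0.0858 F [ 0.3 -0.4  0.5]
lin(tool)mm [ 51.5 -82.9  13.2]  lin after turn [ 51.1 -83.3  12.6]  dr [ 0.21 -1.    0.46]
```

drive_tool:
  commands:
    - {"linear": [0.03, -0.04, 0], "dr": [0, -1, 0.4], "jaw": 0}
    - {"linear": [0.018, -0.03, 0], "dr": [0, 0, 0], "jaw": 0}
    - {"linear": [0, 0, 0], "dr": [0, 0, 0], "jaw": 0}
    - {"linear": [0, 0, 0], "dr": [0, 0, 0], "jaw": 0}

```text
clock: 25.68
tcp_pos: [0.4342, -0.2605, 0.2183]
orientation: [0.343, -3.114, -0.009]
contact_force: [0.1, 0.5, 0.1]
grip_width: 0.0852
```

```bash
python3 -c "
from h import *
c,im=grab('wrist','w9'); np.save('w9.npy',np.c_[c['R'],c['t']])
delta((.4387,-.268,.0663),13)"
```

```text
clock 25.73 pos [ 0.4342 -0.2605  0.2184] width 0.0851 F [-0.1 -0.5 -0.8]
lin(tool)mm [ -4.   -9.3 152. ]  lin after turn [ -2.7  -8.4 152.1]  dr [ 0.35 -0.47 -0.39]
```

View pics/w9.png

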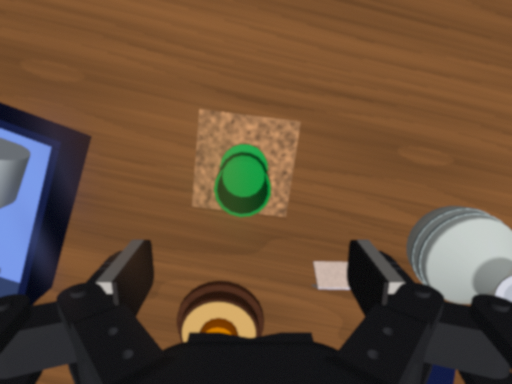

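```bash
python3 -c "
from h import *
c=wc('w9.npy'); print(plane(c,(243,188),.103))"
```

```text
[ 0.4358935 -0.2660082  0.103    ]
```

drive_tool:
  commands:
    - {"linear": [-0.003, -0.008, 0.02], "dr": [0.3, -0.4, -0.4], "jaw": 0}
    - {"linear": [0, 0, 0.035], "dr": [0, 0, 0], "jaw": 0}
    - {"linear": [0, 0, 0.03], "dr": [0, 0, 0], "jaw": 0}
    - {"linear": [0, 0, 0.01], "dr": [0, 0, 0], "jaw": 0}
    - {"linear": [0, 0, 0], "dr": [0, 0, 0], "jaw": 0}

```text
clock: 26.35
tcp_pos: [0.443, -0.2616, 0.1205]
orientation: [-0.374, 3.119, 0.004]
contact_force: [-0.5, -0.1, -0.2]
grip_width: 0.0855
```

```bash
python3 -c "
from h import *
delta((.4387,-.268,.0663),13)"
```

```text
clock 26.35 pos [ 0.443  -0.2616  0.1205] width 0.0855 F [-0.5 -0.1 -0.2]
lin(tool)mm [ 5.7 -5.4 54.2]  lin after turn [ 5.6 -5.3 54.2]  dr [0.14 0.02 0.67]
```

drive_tool:
  commands:
    - {"linear": [0.006, -0.005, 0.01], "dr": [0, 0, 0.6], "jaw": 0}
    - {"linear": [0, 0, 0.02], "dr": [0, 0, 0], "jaw": 0}
    - {"linear": [0, 0, 0.018], "dr": [0, 0, 0], "jaw": 0}
    - {"linear": [0, 0, 0], "dr": [0, 0, 0], "jaw": 0}

```text
clock: 26.85
tcp_pos: [0.4402, -0.27, 0.0739]
orientation: [-0.354, 3.116, -0.002]
contact_force: [-0.0, 0.2, 0.6]
grip_width: 0.0853
```

```bash
python3 -c "
from h import *
delta((.437,-.267,.0663),13)"
```

```text
clock 26.85 pos [ 0.4402 -0.27    0.0739] width 0.0853 F [-0.   0.2  0.6]
lin(tool)mm [2.5 3.7 7.6]  lin after turn [2.4 3.7 7.6]  dr [-0.1   0.32 -0.02]
```

drive_tool:
  commands:
    - {"linear": [0.003, 0.003, 0.005], "dr": [0, 0.3, 0], "jaw": 0}
    - {"linear": [0, 0, 0], "dr": [0, 0, 0], "jaw": 0.4}
    - {"linear": [0, 0, 0], "dr": [0, 0, 0], "jaw": 0.6}
    - {"linear": [0, 0, 0], "dr": [0, 0, 0], "jaw": 1}
    - {"linear": [0, 0, 0], "dr": [0, 0, 0], "jaw": 1}
    - {"linear": [0, 0, 0], "dr": [0, 0, 0], "jaw": 1}
  force: 25

```text
clock: 27.6
tcp_pos: [0.4373, -0.2684, 0.0707]
orientation: [-0.354, 3.118, -0.005]
contact_force: [0.4, 0.8, -1.7]
grip_width: 0.048
```

```bash
python3 -c "
from h import *
delta((.437,-.267,.0663),13)"
```

```text
clock 27.60 pos [ 0.4373 -0.2684  0.0707] width 0.0480 F [ 0.4  0.8 -1.7]
lin(tool)mm [-0.   1.4  4.4]  lin after turn [-0.   1.4  4.4]  dr [-0.21  0.16 -0.05]
```

drive_tool:
  commands:
    - {"linear": [0, 0, -0.01], "dr": [0, 0, 0], "jaw": 1}
    - {"linear": [0, 0, -0.03], "dr": [0, 0, 0], "jaw": 1}
    - {"linear": [0, 0, -0.05], "dr": [0, 0, 0], "jaw": 1}
    - {"linear": [-0.01, 0, -0.05], "dr": [0, 0, 0], "jaw": 1}
    - {"linear": [-0.03, 0.01, -0.04], "dr": [0, 0, 0], "jaw": 1}
    - {"linear": [-0.035, 0.03, -0.01], "dr": [0, 0, 0], "jaw": 1}
    - {"linear": [-0.035, 0.045, 0], "dr": [0, 0, 0], "jaw": 1}
    - {"linear": [-0.02, 0.05, 0], "dr": [0, 0, 0], "jaw": 1}

```text
clock: 28.6
tcp_pos: [0.5344, -0.1095, 0.2716]
orientation: [-0.332, 3.118, -0.009]
contact_force: [-0.4, -0.7, -2.8]
grip_width: 0.0475
```

```bash
python3 -c "
from h import *
delta((.4286,.2672,.2),13)"
```

```text
clock 28.60 pos [ 0.5344 -0.1095  0.2716] width 0.0475 F [-0.4 -0.7 -2.8]
lin(tool)mm [ 24.5 391.   68.9]  lin after turn [ 18.3 390.9  71.6]  dr [-0.38  0.32 -0.85]
```

drive_tool:
  commands:
    - {"linear": [0, 0.052, 0], "dr": [0, 0.3, -0.8], "jaw": 1}
    - {"linear": [0, 0.053, 0], "dr": [0, 0, 0], "jaw": 1}
    - {"linear": [0, 0.053, 0], "dr": [0, 0, 0], "jaw": 1}
    - {"linear": [0.004, 0.053, 0], "dr": [0, 0, 0], "jaw": 1}
    - {"linear": [0.004, 0.053, 0], "dr": [0, 0, 0], "jaw": 1}
    - {"linear": [0.004, 0.05, 0.01], "dr": [0, 0, 0], "jaw": 1}
    - {"linear": [0.003, 0.035, 0.01], "dr": [0, 0, 0], "jaw": 1}
    - {"linear": [0, 0.0, 0], "dr": [0, 0, 0], "jaw": 1}

```text
clock: 29.6
tcp_pos: [0.4373, 0.2413, 0.2534]
orientation: [-0.363, 3.113, -0.01]
contact_force: [-0.6, -1.0, -1.6]
grip_width: 0.0478
```

drive_tool:
  commands:
    - {"linear": [0, 0, 0], "dr": [0, 0, 0], "jaw": 1}

```text
clock: 29.72
tcp_pos: [0.4375, 0.2405, 0.2538]
orientation: [-0.362, 3.113, -0.011]
contact_force: [0.3, -0.7, -1.2]
grip_width: 0.0478
```

```bash
python3 -c "
from h import *
delta((.4286,.2672,.0737),13)"
```

```text
clock 29.73 pos [0.4375 0.2405 0.2538] width 0.0478 F [ 0.3 -0.7 -1.2]
lin(tool)mm [  3.7  29.4 179.8]  lin after turn [  2.7  28.  180.1]  dr [-0.44  0.38  0.28]
```

drive_tool:
  commands:
    - {"linear": [0.001, 0.02, 0.02], "dr": [-0.4, 0.3, 0.2], "jaw": 1}
    - {"linear": [0, 0.006, 0.04], "dr": [0, 0, 0], "jaw": 1}
    - {"linear": [0, 0, 0.05], "dr": [0, 0, 0], "jaw": 1}
    - {"linear": [0, 0, 0.03], "dr": [0, 0, 0], "jaw": 1}
    - {"linear": [0, 0, 0.01], "dr": [0, 0, 0], "jaw": 1}
    - {"linear": [0, 0, 0], "dr": [0, 0, 0], "jaw": 1}

```text
clock: 30.48
tcp_pos: [0.4383, 0.26, 0.1044]
orientation: [-0.335, 3.113, 0.0]
contact_force: [-0.4, -0.4, -2.3]
grip_width: 0.0478
```

```bash
python3 -c "
from h import *
delta((.4286,.2672,.0737),13)"
```

```text
clock 30.48 pos [0.4383 0.26   0.1044] width 0.0478 F [-0.4 -0.4 -2.3]
lin(tool)mm [ 8.2  9.1 30.6]  lin after turn [ 7.8  9.2 30.7]  dr [-0.06  0.59 -0.71]
```

drive_tool:
  commands:
    - {"linear": [0.008, 0.009, 0.007], "dr": [0, 0.6, 0], "jaw": 1}
    - {"linear": [0, 0, 0.008], "dr": [0, 0, 0], "jaw": 1}
    - {"linear": [0, 0, 0.004], "dr": [0, 0, 0], "jaw": 1}
    - {"linear": [0, 0, 0], "dr": [0, 0, 0], "jaw": 1}

```text
clock: 30.98
tcp_pos: [0.43, 0.2689, 0.0872]
orientation: [-0.335, 3.119, 0.003]
contact_force: [0.2, -0.5, -2.6]
grip_width: 0.048
```

```bash
python3 -c "
from h import *
delta((.4286,.2672,.0737),13)
c,im=grab('wrist','w10'); np.save('w10.npy',np.c_[c['R'],c['t']]);grab('side','d4'); crop('pics/d4.png','pics/d4c.png',260,200,400,350,4)
"
```

```text
clock 30.98 pos [0.43   0.2689 0.0872] width 0.0480 F [ 0.2 -0.5 -2.6]
lin(tool)mm [ 1.8 -1.4 13.5]  lin after turn [ 1.7 -1.4 13.5]  dr [ 0.08  0.25 -0.74]
```

View pics/d4c.png

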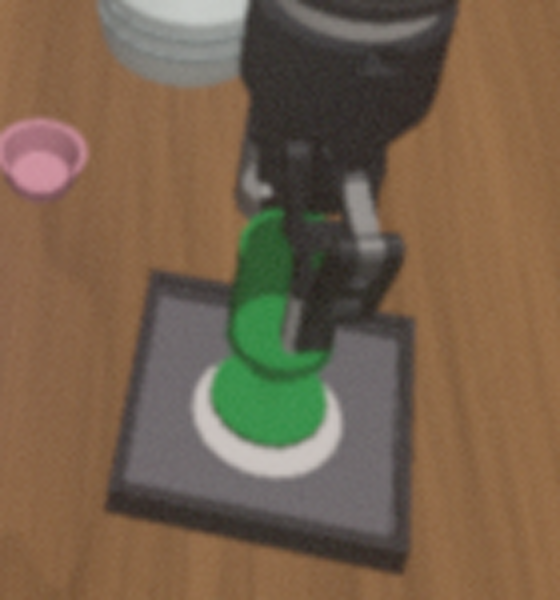

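View pics/w10.png

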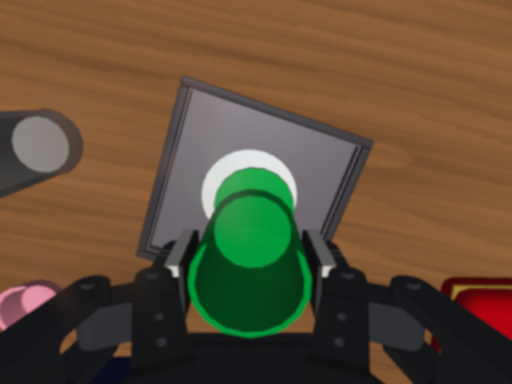

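```bash
python3 -c "
from h import *
q=lambda x,y:(260+x/4-.4,200+y/4-.4)
print(plane(C['side'],q(269,402),.023),plane(C['side'],q(267,416.5),.006))
c=wc('w10.npy'); print('disc',plane(c,(249.5,196),.006),'foot',plane(c,(254,204),.023))"
```

```text
[0.42940863 0.27337091 0.023     ] [0.42811795 0.26865543 0.006     ]
disc [0.42883257 0.26758612 0.006     ] foot [0.42873487 0.27063148 0.023     ]
```

drive_tool:
  commands:
    - {"linear": [0.002, -0.001, 0.004], "dr": [0, 0.2, 0], "jaw": 1}
    - {"linear": [0, 0, 0.004], "dr": [0, 0, 0], "jaw": 1}
    - {"linear": [0, 0, 0.002], "dr": [0, 0, 0], "jaw": 1}

```text
clock: 31.45
tcp_pos: [0.4287, 0.2674, 0.0772]
orientation: [-0.334, 3.122, 0.003]
contact_force: [-0.3, -0.6, -2.2]
grip_width: 0.0476
```

```bash
python3 -c "
from h import *
delta((.4286,.2672,.0737),13)
"
```

```text
clock 31.45 pos [0.4287 0.2674 0.0772] width 0.0476 F [-0.3 -0.6 -2.2]
lin(tool)mm [ 0.1 -0.2  3.5]  lin after turn [ 0.1 -0.2  3.5]  dr [ 0.1   0.1  -0.78]
```

drive_tool:
  commands:
    - {"linear": [0, -0.002, 0.001], "dr": [0, 0, 0], "jaw": 1}

```text
clock: 31.58
tcp_pos: [0.429, 0.2654, 0.0759]
orientation: [-0.335, 3.122, 0.003]
contact_force: [-0.2, -0.2, -2.1]
grip_width: 0.0476
```

drive_tool:
  commands:
    - {"linear": [0, 0, 0.001], "dr": [0, 0, 0], "jaw": 1}

```text
clock: 31.7
tcp_pos: [0.4291, 0.2652, 0.0748]
orientation: [-0.334, 3.123, 0.003]
contact_force: [-0.4, 0.1, -2.0]
grip_width: 0.0476
```

drive_tool:
  commands:
    - {"linear": [0, 0, 0.001], "dr": [0, 0, 0], "jaw": 1}

```text
clock: 31.82
tcp_pos: [0.4291, 0.2652, 0.0738]
orientation: [-0.334, 3.122, 0.003]
contact_force: [-0.0, -0.4, -1.1]
grip_width: 0.0471
```

drive_tool:
  commands:
    - {"linear": [0, 0, 0.001], "dr": [0, 0, 0], "jaw": 1}

```text
clock: 31.95
tcp_pos: [0.4298, 0.2656, 0.0735]
orientation: [-0.334, 3.121, 0.004]
contact_force: [-0.7, 0.3, 8.3]
grip_width: 0.0475
```

Seated. Release and rise.

drive_tool:
  commands:
    - {"linear": [0, 0, 0], "dr": [0, 0, 0], "jaw": 0.4}
    - {"linear": [0, 0, 0], "dr": [0, 0, 0], "jaw": 0.2}
    - {"linear": [0, 0, 0], "dr": [0, 0, 0], "jaw": 0}
    - {"linear": [0, 0, 0], "dr": [0, 0, 0], "jaw": 0}
    - {"linear": [0, 0, -0.02], "dr": [0, 0, 0], "jaw": 0}
    - {"linear": [0, 0, -0.05], "dr": [0, 0, 0], "jaw": 0}
    - {"linear": [0, 0, -0.06], "dr": [0, 0, 0], "jaw": 0}
    - {"linear": [0, 0, -0.03], "dr": [0, 0, 0], "jaw": 0}

```text
clock: 32.95
tcp_pos: [0.428, 0.2644, 0.2358]
orientation: [0.335, -3.121, 0.001]
contact_force: [0.8, -0.2, -0.1]
grip_width: 0.0854
```

drive_tool:
  commands:
    - {"linear": [0, 0, 0], "dr": [0, 0, 0], "jaw": 0}
    - {"linear": [0, 0, 0], "dr": [0, 0, 0], "jaw": 0}

```text
clock: 33.2
tcp_pos: [0.4288, 0.2648, 0.2374]
orientation: [-0.334, 3.123, 0.003]
contact_force: [-0.1, -0.6, -0.1]
grip_width: 0.0855
```

```bash
python3 -c "
from h import *
c,im=grab('wrist','w11'); np.save('w11.npy',np.c_[c['R'],c['t']]);crop('pics/w11.png','pics/w11c.png',170,80,370,280,3)
grab('side','d5'); crop('pics/d5.png','pics/d5c.png',260,200,400,350,4)
delta((.645,-.013,.20),13)
"
```

```text
clock 33.30 pos [0.4287 0.2647 0.237 ] width 0.0854 F [ 0.1 -0.3 -0.6]
lin(tool)mm [-152.6 -317.3   36.7]  lin after turn [-148.3 -319.3   37. ]  dr [ 0.07  0.02 -0.77]
```

View pics/w11c.png

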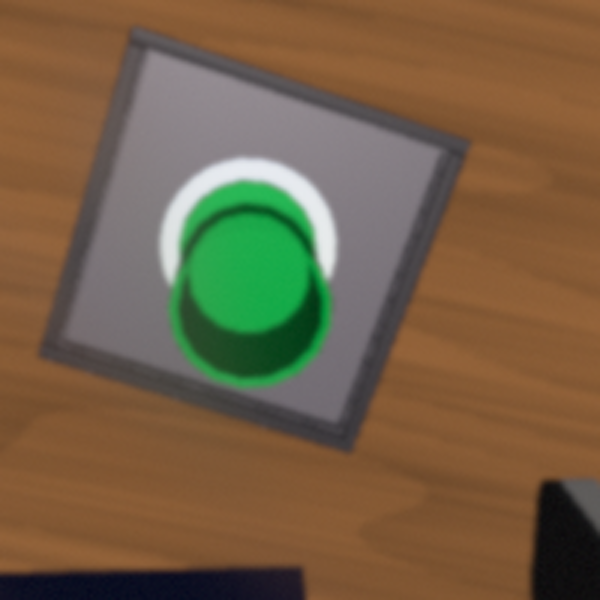

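View pics/d5c.png

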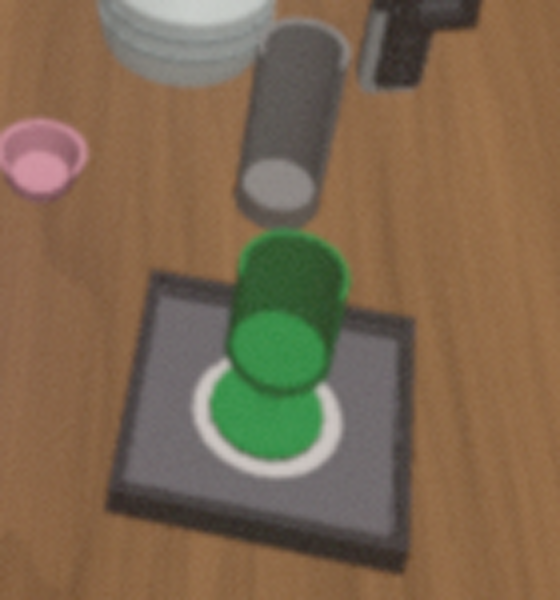

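drive_tool:
  commands:
    - {"linear": [-0.02, -0.03, 0], "dr": [0, 0, -0.7], "jaw": 0}
    - {"linear": [-0.03, -0.05, 0], "dr": [0, 0, 0], "jaw": 0}
    - {"linear": [-0.03, -0.055, 0], "dr": [0, 0, 0], "jaw": 0}
    - {"linear": [-0.03, -0.055, 0], "dr": [0, 0, 0], "jaw": 0}
    - {"linear": [-0.025, -0.05, 0.01], "dr": [0, 0, 0], "jaw": 0}
    - {"linear": [-0.01, -0.04, 0.01], "dr": [0, 0, 0], "jaw": 0}
    - {"linear": [0, 0, 0], "dr": [0, 0, 0], "jaw": 0}
    - {"linear": [0, 0, 0], "dr": [0, 0, 0], "jaw": 0}

```text
clock: 34.3
tcp_pos: [0.6334, 0.0188, 0.2029]
orientation: [0.363, -3.102, 0.003]
contact_force: [-0.4, 0.8, -0.7]
grip_width: 0.0853
```

```bash
python3 -c "
from h import *
c,im=grab('wrist','w12'); np.save('w12.npy',np.c_[c['R'],c['t']])
delta((.645,-.013,.20),13)
"
```

```text
clock 34.35 pos [0.6332 0.0185 0.2029] width 0.0856 F [-0.2 -0.4  0.1]
lin(tool)mm [ -4.3 -33.4   2.8]  lin after turn [ -4.4 -33.3   2.9]  dr [-0.03 -1.07  0.33]
```

View pics/w12.png

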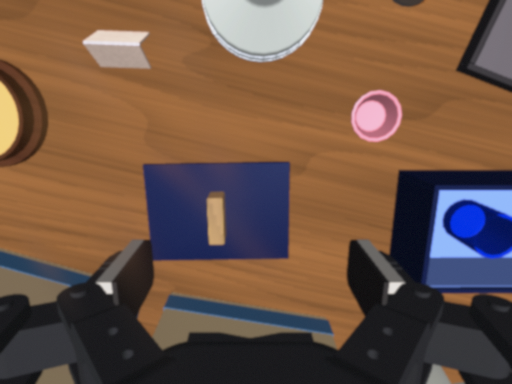

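```bash
python3 - <<'E'
from h import *
crop("pics/w12.png","pics/w12c.png",135,150,300,270,4)
c=wc('w12.npy'); k=np.array([plane(c,p,.012)[:2] for p in((144.5,163.5),(290,162),(288.5,258),(151,260.5))]);print(k.round(4),k.mean(0),np.linalg.norm(np.diff(k,axis=0),axis=1))
for a,b in((0,1),(3,2)): print(np.degrees(np.arctan2(*(k[b]-k[a])[::-1]))-90)
E
```

```text
[[ 0.6506 -0.0909]
 [ 0.6141  0.0563]
 [ 0.7196  0.0829]
 [ 0.7582 -0.0668]] [ 0.68561412 -0.00461412] [0.15163667 0.10883213 0.15467713]
13.911296954930435
14.440795983957358
```

View pics/w12c.png

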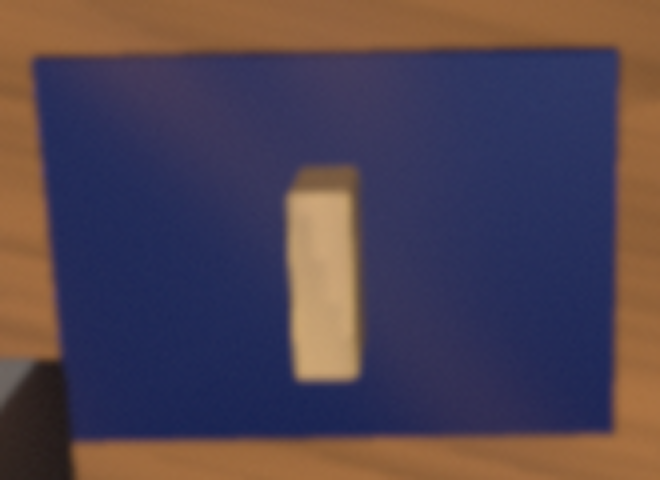

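```bash
python3 - <<'E'
from h import *
c=wc('w12.npy'); q=lambda x,y:(135+x/4-.4,150+y/4-.4)
k=np.array([plane(c,q(*p),.040)[:2] for p in((287,190),(352,190),(359,380),(296,381))]);print(k.round(4),k.mean(0),np.linalg.norm(np.diff(k,axis=0),axis=1))
for a,b in((0,3),(1,2)): print(np.degrees(np.arctan2(*(k[b]-k[a])[::-1])))
k=np.array([plane(c,q(*p),.012)[:2] for p in((35,58),(618,50),(612,431),(75,438))]);print(k.mean(0))
for a,b in((0,1),(3,2)): print(np.degrees(np.arctan2(*(k[b]-k[a])[::-1]))-90)
for a,b in((0,3),(1,2)): print(np.degrees(np.arctan2(*(k[b]-k[a])[::-1])))
delta((.6855,-.004,.12),13.8)
E
```

```text
[[ 0.6629 -0.0189]
 [ 0.6593 -0.0034]
 [ 0.7079  0.0089]
 [ 0.7118 -0.0067]] [ 0.68548194 -0.0050363 ] [0.01592883 0.05013935 0.01604308]
14.047204487628433
14.179095259754813
[ 0.68520861 -0.0048253 ]
14.10878484636244
14.11926044134536
14.696043539957575
14.11343405605876
clock 34.35 pos [0.6332 0.0185 0.2029] width 0.0856 F [-0.2 -0.4  0.1]
lin(tool)mm [-47.2 -33.9  82.1]  lin after turn [-45.4 -34.3  82.9]  dr [-0.02 -1.07 -0.47]
```

drive_tool:
  commands:
    - {"linear": [-0.03, -0.02, 0.01], "dr": [0, -1, -0.6], "jaw": 0}
    - {"linear": [-0.015, -0.014, 0.03], "dr": [0, 0, 0], "jaw": 0}
    - {"linear": [0, 0, 0.03], "dr": [0, 0, 0], "jaw": 0}
    - {"linear": [0, 0, 0], "dr": [0, 0, 0], "jaw": 0}
    - {"linear": [0, 0, 0], "dr": [0, 0, 0], "jaw": 0}

```text
clock: 34.98
tcp_pos: [0.6854, 0.0049, 0.1329]
orientation: [-0.399, 3.114, 0.005]
contact_force: [-1.2, 0.2, 0.2]
grip_width: 0.0855
```

```bash
python3 -c "
from h import *
delta((.6854,-.0049,.016),14.1)
"
```

```text
clock 34.98 pos [0.6854 0.0049 0.1329] width 0.0855 F [-1.2  0.2  0.2]
lin(tool)mm [  2.7  -9.9 116.9]  lin after turn [  2.4  -9.5 116.9]  dr [0.18 0.12 0.51]
```

drive_tool:
  commands:
    - {"linear": [0.002, -0.009, 0.02], "dr": [0.2, 0.1, 0.5], "jaw": 0}
    - {"linear": [0, 0, 0.03], "dr": [0, 0, 0], "jaw": 0}
    - {"linear": [0, 0, 0.025], "dr": [0, 0, 0], "jaw": 0}
    - {"linear": [0, 0, 0.005], "dr": [0, 0, 0], "jaw": 0}
    - {"linear": [0, 0, 0], "dr": [0, 0, 0], "jaw": 0}

```text
clock: 35.6
tcp_pos: [0.6877, -0.0056, 0.0533]
orientation: [-0.384, 3.111, -0.003]
contact_force: [-0.1, -0.2, -0.0]
grip_width: 0.0856
```

```bash
python3 -c "
from h import *
delta((.6854,-.0049,.016),14.1)
"
```

```text
clock 35.60 pos [ 0.6877 -0.0056  0.0533] width 0.0856 F [-0.1 -0.2 -0. ]
lin(tool)mm [ 2.3  1.4 37.2]  lin after turn [ 2.1  1.3 37.3]  dr [-0.16  0.37 -0.04]
```

drive_tool:
  commands:
    - {"linear": [0.002, 0.001, 0.01], "dr": [0, 0.3, 0], "jaw": 0.3}
    - {"linear": [0, 0, 0.014], "dr": [0, 0, 0], "jaw": 0.3}
    - {"linear": [0, 0, 0.008], "dr": [0, 0, 0], "jaw": 0.3}
    - {"linear": [0, 0, 0], "dr": [0, 0, 0], "jaw": 0.3}

```text
clock: 36.1
tcp_pos: [0.6867, -0.0052, 0.021]
orientation: [-0.384, 3.114, -0.004]
contact_force: [0.3, -0.8, -0.2]
grip_width: 0.0598
```

```bash
python3 -c "
from h import *
delta((.6854,-.0049,.017),14.1)
"
```

```text
clock 36.10 pos [ 0.6867 -0.0052  0.021 ] width 0.0598 F [ 0.3 -0.8 -0.2]
lin(tool)mm [1.2 0.6 4. ]  lin after turn [1.2 0.6 4. ]  dr [-0.19  0.22 -0.05]
```

drive_tool:
  commands:
    - {"linear": [0.001, 0.0005, 0.003], "dr": [0, 0.2, 0], "jaw": 0.5}
    - {"linear": [0, 0, 0], "dr": [0, 0, 0], "jaw": 0.7}
    - {"linear": [0, 0, 0], "dr": [0, 0, 0], "jaw": 0.9}
    - {"linear": [0, 0, 0], "dr": [0, 0, 0], "jaw": 1}
    - {"linear": [0, 0, 0], "dr": [0, 0, 0], "jaw": 1}
    - {"linear": [0, 0, 0], "dr": [0, 0, 0], "jaw": 1}
  force: 40

```text
clock: 36.85
tcp_pos: [0.6862, -0.0049, 0.0185]
orientation: [-0.384, 3.116, -0.005]
contact_force: [-0.3, -0.3, -1.1]
grip_width: 0.0153
```

```bash
python3 -c "
from h import *
delta((.6854,-.0049,.12),14.1)
"
```

```text
clock 36.85 pos [ 0.6862 -0.0049  0.0185] width 0.0153 F [-0.3 -0.3 -1.1]
lin(tool)mm [   0.6   -0.2 -101.5]  lin after turn [   0.7    0.2 -101.5]  dr [-0.2   0.07 -0.05]
```

drive_tool:
  commands:
    - {"linear": [0, 0, -0.01], "dr": [0, 0, 0], "jaw": 1}
    - {"linear": [0, 0, -0.025], "dr": [0, 0, 0], "jaw": 1}
    - {"linear": [0, 0, -0.035], "dr": [0, 0, 0], "jaw": 1}
    - {"linear": [0, 0, -0.035], "dr": [0, 0, 0], "jaw": 1}
    - {"linear": [0, 0, -0.02], "dr": [0, 0, 0], "jaw": 1}
    - {"linear": [0, 0, 0], "dr": [0, 0, 0], "jaw": 1}

```text
clock: 37.6
tcp_pos: [0.6851, -0.0046, 0.1493]
orientation: [-0.384, 3.117, -0.005]
contact_force: [1.0, -0.7, -1.3]
grip_width: 0.0151
```

```bash
python3 -c "
from h import *
delta((.6304,.2602,.15),13.2)
c,im=grab('wrist','w13');np.save('w13.npy',np.c_[c['R'],c['t']])
"
```

```text
clock 37.60 pos [ 0.6851 -0.0046  0.1493] width 0.0151 F [ 1.  -0.7 -1.3]
lin(tool)mm [-11.2 270.2  -1.6]  lin after turn [ -7.2 270.3  -0.7]  dr [-0.19  0.01  0.85]
```

View pics/w13.png

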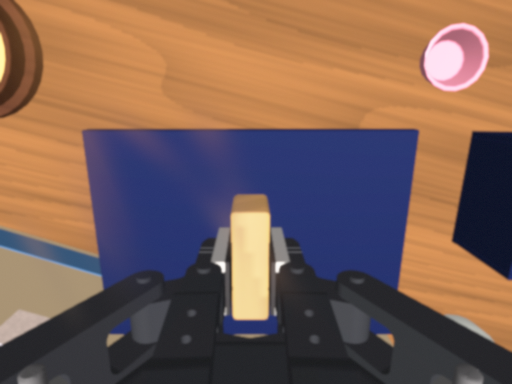

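```bash
python3 - <<'E'
from h import *
c=wc('w13.npy'); p,R,o=pose(); z=p[2]-.0185+.012
a,b=plane(c,(83,129),z),plane(c,(418,129),z); print(np.linalg.norm(a-b)); m=(a+b)/2; T=R.T@(m-p); print("near edge mid in tool",T,"-> centre x off",T[0]-.055, "edge dir in tool",R.T@(b-a))
E
```

```text
0.1529985281067947
near edge mid in tool [ 0.05431634 -0.00088603  0.00659053] -> centre x off -0.0006836599665435428 edge dir in tool [-6.51704819e-06  1.52997824e-01 -4.64066941e-04]
```

drive_tool:
  commands:
    - {"linear": [0, 0.025, -0.005], "dr": [0, 0, 0.4], "jaw": 1}
    - {"linear": [0, 0.04, -0.005], "dr": [0, 0, 0.4], "jaw": 1}
    - {"linear": [0, 0.05, 0], "dr": [0, 0, 0], "jaw": 1}
    - {"linear": [0, 0.05, 0], "dr": [0, 0, 0], "jaw": 1}
    - {"linear": [0, 0.04, 0], "dr": [0, 0, 0], "jaw": 1}
    - {"linear": [0, 0.025, 0], "dr": [0, 0, 0], "jaw": 1}
    - {"linear": [0, 0, 0], "dr": [0, 0, 0], "jaw": 1}
    - {"linear": [0, 0, 0], "dr": [0, 0, 0], "jaw": 1}

```text
clock: 38.65
tcp_pos: [0.6236, 0.2217, 0.1453]
orientation: [0.355, -3.102, 0.013]
contact_force: [-0.3, -1.0, -1.7]
grip_width: 0.0152
```

```bash
python3 -c "
from h import *
delta((.6304,.2602,.15),13.2)
"
```

```text
clock 38.65 pos [0.6236 0.2217 0.1453] width 0.0152 F [-0.3 -1.  -1.7]
lin(tool)mm [-15.3  35.9  -5.2]  lin after turn [-15.5  35.9  -4.7]  dr [-0.35 -1.13 -0.13]
```

drive_tool:
  commands:
    - {"linear": [-0.008, 0.018, -0.002], "dr": [-0.3, -1.1, -0.1], "jaw": 1}
    - {"linear": [-0.006, 0.016, -0.002], "dr": [0, 0, 0], "jaw": 1}
    - {"linear": [0, 0, 0], "dr": [0, 0, 0], "jaw": 1}
    - {"linear": [0, 0, 0], "dr": [0, 0, 0], "jaw": 1}

```text
clock: 39.15
tcp_pos: [0.631, 0.2576, 0.1488]
orientation: [-0.354, 3.121, -0.002]
contact_force: [0.3, 0.3, -1.5]
grip_width: 0.0151
```

```bash
python3 -c "
from h import *
delta((.6306,.2603,.10),13.2)
"
```

```text
clock 39.15 pos [0.631  0.2576 0.1488] width 0.0151 F [ 0.3  0.3 -1.5]
lin(tool)mm [-0.2  2.8 48.8]  lin after turn [-0.2  2.7 48.8]  dr [-0.1   0.03 -0.24]
```

drive_tool:
  commands:
    - {"linear": [0, 0.003, 0.01], "dr": [0, 0, 0], "jaw": 1}
    - {"linear": [0, 0, 0.015], "dr": [0, 0, 0], "jaw": 1}
    - {"linear": [0, 0, 0.01], "dr": [0, 0, 0], "jaw": 1}
    - {"linear": [0, 0, 0], "dr": [0, 0, 0], "jaw": 1}

```text
clock: 39.65
tcp_pos: [0.6297, 0.2589, 0.1101]
orientation: [0.352, -3.12, 0.005]
contact_force: [1.0, -0.0, -1.4]
grip_width: 0.0153
```

```bash
python3 -c "
from h import *
delta((.6306,.2603,.0845),13.2)
c,im=grab('wrist','w14');np.save('w14.npy',np.c_[c['R'],c['t']]); grab('side','d6'); crop('pics/d6.png','pics/d6c.png',150,200,290,350,4)
"
```

```text
clock 39.65 pos [0.6297 0.2589 0.1101] width 0.0153 F [ 1.  -0.  -1.4]
lin(tool)mm [-1.2  1.2 25.6]  lin after turn [-1.2  1.1 25.6]  dr [-0.17 -0.1  -0.33]
```

View pics/w14.png

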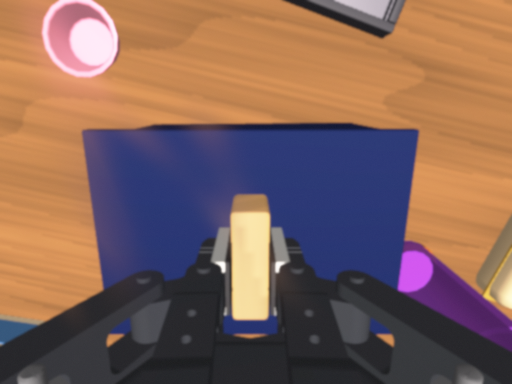

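View pics/d6c.png

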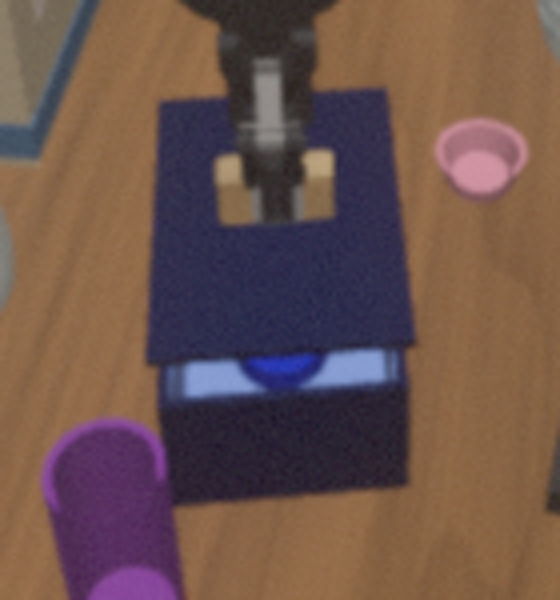

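drive_tool:
  commands:
    - {"linear": [-0.001, 0.001, 0.007], "dr": [-0.1, 0, -0.3], "jaw": 1}
    - {"linear": [0, 0, 0.006], "dr": [0, 0, 0], "jaw": 1}
    - {"linear": [0, 0, 0.003], "dr": [0, 0, 0], "jaw": 1}

```text
clock: 40.12
tcp_pos: [0.6321, 0.2608, 0.0956]
orientation: [-0.36, 3.118, 0.0]
contact_force: [0.6, -0.8, -1.0]
grip_width: 0.0152
```

```bash
python3 -c "
from h import *
delta((.6306,.2603,.0845),13.2)
"
```

```text
clock 40.12 pos [0.6321 0.2608 0.0956] width 0.0152 F [ 0.6 -0.8 -1. ]
lin(tool)mm [ 1.6 -0.2 11.1]  lin after turn [ 1.6 -0.2 11.1]  dr [-0.    0.14 -0.02]
```

drive_tool:
  commands:
    - {"linear": [0.0015, 0, 0.004], "dr": [0, 0.1, 0], "jaw": 1}
    - {"linear": [0, 0, 0.003], "dr": [0, 0, 0], "jaw": 1}
    - {"linear": [0, 0, 0.001], "dr": [0, 0, 0], "jaw": 1}

```text
clock: 40.5
tcp_pos: [0.6305, 0.2604, 0.0868]
orientation: [-0.361, 3.121, -0.0]
contact_force: [0.0, 0.2, -2.5]
grip_width: 0.015
```

drive_tool:
  commands:
    - {"linear": [0, 0, 0.001], "dr": [0, 0, 0], "jaw": 1}

```text
clock: 40.62
tcp_pos: [0.6305, 0.2605, 0.0859]
orientation: [-0.361, 3.12, -0.0]
contact_force: [0.6, -0.2, -3.3]
grip_width: 0.0149
```

drive_tool:
  commands:
    - {"linear": [0, 0, 0.001], "dr": [0, 0, 0], "jaw": 1}

```text
clock: 40.75
tcp_pos: [0.6306, 0.2605, 0.0849]
orientation: [-0.361, 3.12, -0.0]
contact_force: [0.4, -0.6, -1.5]
grip_width: 0.0151
```

drive_tool:
  commands:
    - {"linear": [0, 0, 0.001], "dr": [0, 0, 0], "jaw": 1}

```text
clock: 40.88
tcp_pos: [0.6307, 0.2605, 0.0845]
orientation: [-0.361, 3.12, 0.0]
contact_force: [-3.4, -1.4, 6.6]
grip_width: 0.0153
```

Seated at the expected 0.0845. Release and rise.

drive_tool:
  commands:
    - {"linear": [0, 0, 0.0005], "dr": [0, 0, 0], "jaw": 1}
    - {"linear": [0, 0, 0], "dr": [0, 0, 0], "jaw": 0.7}
    - {"linear": [0, 0, 0], "dr": [0, 0, 0], "jaw": 0.4}
    - {"linear": [0, 0, 0], "dr": [0, 0, 0], "jaw": 0.2}
    - {"linear": [0, 0, -0.01], "dr": [0, 0, 0], "jaw": 0.2}
    - {"linear": [0, 0, -0.04], "dr": [0, 0, 0], "jaw": 0}
    - {"linear": [0, 0, -0.06], "dr": [0, 0, 0], "jaw": 0}
    - {"linear": [0.03, 0, -0.05], "dr": [0, 0, 0], "jaw": 0}

```text
clock: 41.88
tcp_pos: [0.6008, 0.253, 0.246]
orientation: [0.359, -3.117, 0.003]
contact_force: [0.3, 0.1, 0.6]
grip_width: 0.0853
```

drive_tool:
  commands:
    - {"linear": [0, 0, -0.02], "dr": [0, 0, 0], "jaw": 0}
    - {"linear": [0, 0, 0], "dr": [0, 0, 0], "jaw": 0}
    - {"linear": [0, 0, 0], "dr": [0, 0, 0], "jaw": 0}

```text
clock: 42.25
tcp_pos: [0.6013, 0.2537, 0.273]
orientation: [-0.36, 3.116, 0.003]
contact_force: [-0.7, 0.4, 0.0]
grip_width: 0.0854
```

```bash
python3 -c "
from h import *
c,im=grab('wrist','w15');np.save('w15.npy',np.c_[c['R'],c['t']]); crop('pics/w15.png','pics/w15c.png',140,110,350,270,3)
grab('side','d7'); grab('scene','s4'); crop('pics/d7.png','pics/d7c.png',150,200,360,350,3);crop('pics/s4.png','pics/s4c.png',90,130,370,280,2)
print(monitor.get_obs()['grip_width'])
"
```

```text
0.08549808809147809
```

View pics/w15c.png

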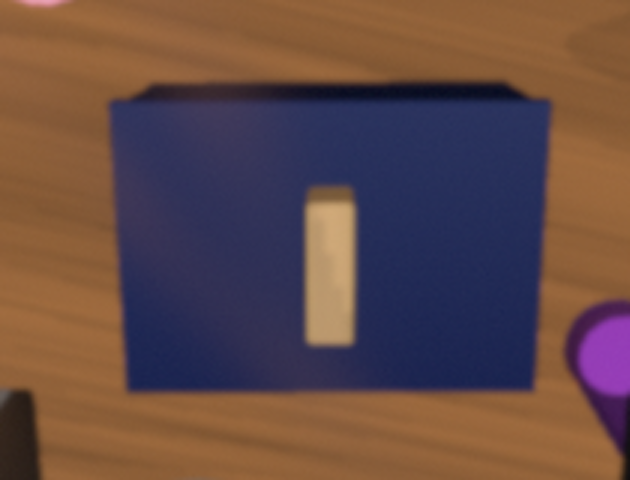

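View pics/d7.png

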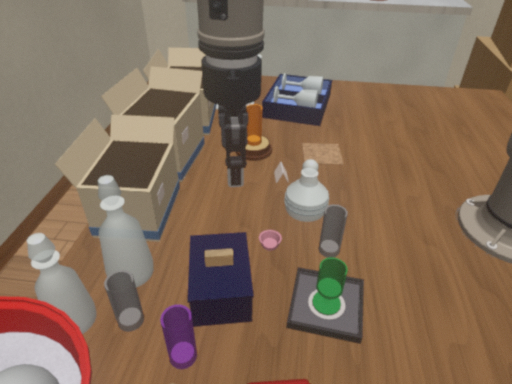

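View pics/s4c.png

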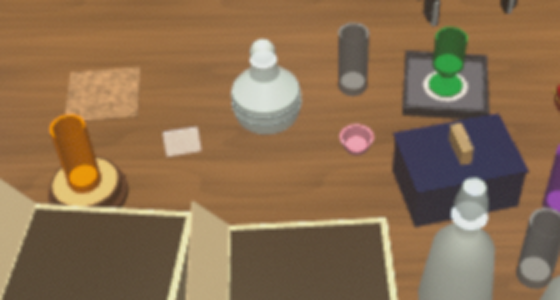

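View pics/d7c.png

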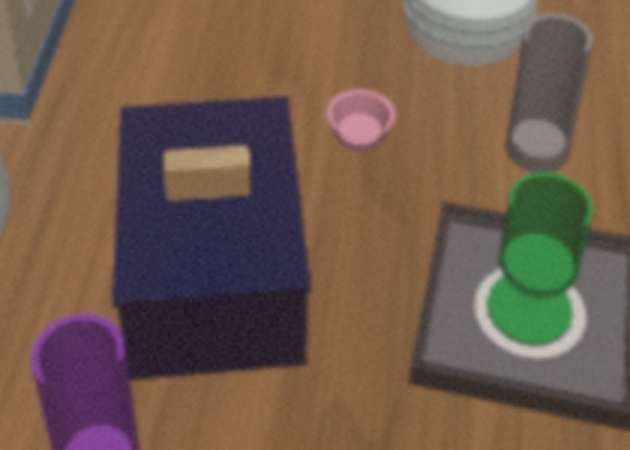

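```bash
python3 - <<'E'
from h import *
c=wc('w15.npy'); q=lambda x,y:(140+x/3-.3,110+y/3-.3)
k=np.array([plane(c,q(*p),.078)[:2] for p in((110,100),(550,100),(535,391),(127,391))]);print(k.mean(0),np.linalg.norm(np.diff(k,axis=0),axis=1))
for a,b in((0,1),(3,2)): print(np.degrees(np.arctan2(*(k[b]-k[a])[::-1]))-90)
P=((165,70,120),(180,190,255))
for a,b in(("side0","d7"),("scene0","s4")):
    for f in(a,b): print(f,blobs(cv2.imread(f"pics/{f}.png"),*P)[0][:2])
    A,B=[cv2.imread(f"pics/{f}.png").astype(int) for f in(a,b)]
    r=(slice(155,222),slice(280,335)) if a=="side0" else (slice(148,198),slice(203,243))
    print("decanter mean diff",abs(A-B)[r].mean())
E
```

```text
[0.63033305 0.25992767] [0.15212675 0.10907206 0.15323988]
13.142403274665156
13.1109129145256
side0 [([259, 230, 22, 20, 327], [269.6, 238.9])]
d7 [([259, 230, 23, 20, 329], [269.8, 239.0])]
decanter mean diff 6.662957937584803
scene0 [([260, 193, 16, 14, 168], [267.8, 198.9])]
s4 [([260, 193, 16, 14, 167], [267.8, 198.9])]
decanter mean diff 3.7425
```

Measured on the last wrist view, the lid centre is (0.6303, 0.2599) at yaw 13.1°, against the box at (0.6304, 0.2602) and 13.2°. The dish has not moved. The job is ready to hand in.

```bash
python3 -c "
from bench import job
print(job.hand_in())"
```

```text
the job is handed in; nothing more can be done
None
```

All three glasses are in their places, the lid is on the box, and the job was handed in at about 42 s of the 136 s allowed. I parked the goblet on the cork mat, moved the vase to the stand and the tumbler to the box. Then the goblet went to the tray and the lid onto the box. I lowered everything to light contact (about 5 to 15 N) before letting go.

**Last checks:**
- **Tumbler:** about 1.5 mm off the box's middle.
- **Vase and goblet:** within about 1 mm of the middle of the stand and of the tray's disc, in wrist and side views.
- **Lid:** within 0.5 mm and 0.1° of the box, and it seated at the height expected for flat on the rim.
- **Dish:** unmoved in both fixed cameras.
- **Decanter:** looks unmoved in both fixed views, but I compared it only by picture difference (small, and not zero), not by measuring its position.
- **Gripper:** open and raised clear of everything.

**Disagreement:** the scene camera gave x values 4 to 10 mm larger than the side and wrist cameras. I went by those two, mainly the wrist view.

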